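# Fit the spare module into the test rack and start the test

### The arm

A 6-joint arm with a two-finger parallel gripper is mounted at the origin on the work surface. World frame = base frame: x ahead of the robot, y to its left, z up, the work surface at z = 0. Lengths are in m, angles in rad, forces in N, time in s.
With the tool pointing down it reaches from about 0.35 to 0.775 m from the base axis. Payload 7.3 kg.
Tool frame: the origin (TCP) lies at the very end of the fingers, on their centre line; the grasp point (between the pads) lies 19 mm behind it; z points along the fingers, y is the direction in which the jaws open and shut (so a half turn about z gives the same grasp; the last joint's range is limited). The gripper opens to 92 mm and grips with 3 to 60 N. Pads are 19 mm wide; open, the fingers measure 130 mm over their backs; the gripper's body (75 mm by 190 mm) begins 47 mm behind the grasp point.
Start: joints at [-1.454, 0.342, 1.524, -0, 1.275, -0.146], TCP at [0.136, -0.507, 0.187] pointing down, gripper open.
Joint ranges: [-2.53, 2.53], [-0.77, 2.02], [0.04, 2.7], [-1, 4.14], [0.28, 2.66], [-3.11, 3.11]. Speed limits (rad/s): [2.57, 2.57, 3.14, 3.14, 3.14, 3.14].

### API

Orientations are given as [roll, pitch, yaw] about the fixed x, y, z axes, in that order (R = Rz(yaw) Ry(pitch) Rx(roll)).
In Python, from cell import monitor, eyes, order gives the robot as it stands. The module is installed in compiled form; this text tells all that it offers.
- The arm moves only by the tool carry_out, never from a script. Its argument "targets" is a list of rows, each a list of 2 entries, a list of its own where there are three numbers: the shift along the tool's x, y, z in m, then the turn about the tool's z in rad. In form: [[[dx, dy, dz], twist], ...]. A call has 1 to 10 rows; each row shifts and turns the pose as measured when the row begins, along the tool's axes as they then stand; what a row does not reach is not made up. A row lasts 1/8 s, in which the tool goes at most 62.5 mm and 10.7 degrees, less where a joint would pass 70% of its speed; a pose out of reach is approached as far as the arm can. A call is refused whole if a number of a shift passes 0.0625 or a number of a turn 0.188, either way. A call with a gripper value outside its range is refused whole. "fingers" is the closure, from 0 (fully open) to 1 (shut), set as the call begins (left out, the last holds). The fingers move at their own pace and stop on an object; "grip_force" is the grip in N (left out, the last holds). Time passes only in rows, so rows that do not move let the fingers close. It gives the time, the measured TCP pose, the force and the opening at its end, in the units of the state.
- monitor.observe(): the state, without advancing time (a new reading comes with each control period).
- eyes.read_camera(name): name is "scene" or "top" or "wrist"; returns the picture (480x640x3 uint8, red, green, blue); there is no depth.
- eyes.camera_info(name): a dict with "K" (3x3 intrinsics, pixels), "rvec" (rotation vector, rad) and "tvec" (3), from world to camera coordinates, as OpenCV has them. Camera axes: x right, y down, z forward; pixel columns grow to the right and rows downward; lengths in m; the calibration is good to about 2 mm. A picture is of the moment at which its call begins: read the wrist's pose just before it. camera_info takes no time and is no camera call; for the wrist camera it gives the pose at the moment of the call.
- order.hand_in(): hands the job in, once; it reports no verdict.
The state is a dict: "time": time; "qpos": joint angles; "qvel": joint speeds; "joint_efforts": joint torques, N m; "tool_pos": TCP position; "tool_rot": TCP orientation; "contact_force": force on the tool from outside, world axes, zero at the start; "torque": the same for the moment, N m; "opening": finger opening in m.
Only numpy, scipy, OpenCV 4.12 (cv2) and the standard library are available. Lean on these libraries where they do the work, as an engineer would, in place of code of your own. Each camera call takes 0.05 s, during which the arm holds its last target.

### The job

Fit the spare module with the orange handle into the free slot of the bench test rack: swing the rack's steel retaining bail forward and down out of the way, lift the module out of the black board stand, and lower it down the slot's guides, without dropping it, until its panel lies fully home on the rails. Let go of it, swing the bail back over the panels as far as it goes, and only then press the green start button all the way down and release it. Leave the other modules and the rest of the bench as they are.

Things in the scene. Friction and masses are not known exactly. Their poses are not given: they have to be found in the camera images.
- spare: The module to fit (orange handle), upright in one of the stand's two slots: green board, 100 mm along its x, 3 mm thick (y), 100 mm tall, under an aluminium panel 128 (x) x 48 (y) x 3 mm whose underside is 100 mm above the origin. Origin: middle of the board's bottom edge; z up, +y component side. Panel and handle are centred 8 mm to +y, so it fits only with its +y towards the rack's +y. 0.2-0.45 kg.
- spare_handle (a point): Place to pinch the orange handle across its thickness from above: 8 mm to +y and 132 mm above the origin of spare, same axes. The handle is 54 mm long (x), 12 mm thick (y), reaches from the panel's top (29 mm below this point) to 11 mm above it: a 14 mm deep grip bar on a leg at each end.
- stand: Fixed black antistatic board stand, 150 mm (x) by 140 mm (y). Origin: centre of its underside. Boards stand on its floor 12 mm above the origin, in end guides with 5 mm grooves (1 mm play each side) that reach 81 mm above the origin; board planes at y = -38 and +22 mm. Lift a module about 75 mm straight up to clear the guides.
- other_spare: Another spare module, with a blue handle, in the other slot of the stand; leave it there. Same shape and axes as spare.
- rack: Fixed bench test rack: open-topped aluminium card cage, 168 mm square. Origin: centre of its underside; x away from the robot, y to its left. Three slots with board planes at y = -58, -8 and +42 mm (panels centred at y = -50, 0, +50, x = 0, with 2 mm between). Panels rest on rails 120 mm above the origin; side plates end at 127 mm; handles of the fitted modules reach 163 mm.
- socket: Black socket at the bottom of the one free slot (which one varies). Its origin is exactly where the module's origin lies when fully home, 20 mm above the rack's underside; same axes. The panel then lies on the rails. Plastic guides at both board edges have 5 mm grooves (1 mm play each side, 1.2 mm at each end) whose straight part ends 78 mm above this origin.
- guide_mouth (a point): Top of the flared mouths of the free slot's guides, 89 mm above the socket's origin, same axes. The flares take in about 5 mm of error sideways and 3 mm lengthwise.
- module_a: Module with a black handle, fitted in the rack; leave alone. Same shape and axes as spare.
- module_b: Second module with a black handle, fitted in the rack; leave alone. Same shape and axes as spare.
- bail (a joint): Angle (rad) of the retaining bail, a U of 10 mm steel rod hinged on the rack's sides: 0 = closed (its stop), crossbar 1.5 mm above the panels' front ends, blocking them; grows as it swings forward (rack -x) and down, to 1.25. Clear of the panels from about 0.9. Stiff hinge, stays where it is left; about 2 to 3 N at the grip moves it.
- bail_grip (a point): Middle of the bail's red round grip, a horizontal stub 16 mm in diameter, 48 mm long (rack y), standing out at the rack's -y side. Moves on a circle of radius 62 mm about bail_hinge in the rack's x-z plane; closed it lies 19 mm in rack +x and 59.5 mm above bail_hinge. Take it from above, fingers closing along rack x, or push it.
- bail_hinge (a point): Point on the bail's hinge axis (which runs along the rack's y), level in y with the middle of the grip, 70 mm above the bench.
- start_box: Fixed grey start box, 100 mm (x) by 80 mm (y) by 50 mm high, with the round green start button on top. Origin: centre of its underside.
- start_top (a point): Centre of the top face of the green start button (32 mm in diameter, pressed straight down).
- start (a joint): Travel of the start button (m): 0 = up, 0.006 = fully down; springs back, about 5 N fully down.
- multimeter: Yellow multimeter lying on the bench, 150 x 78 x 36 mm; leave alone. Origin: centre of the underside.
- screwdriver: Blue-handled screwdriver lying on the bench; leave alone.
- reel: Copper wire reel, 64 mm in diameter, 38 mm high; leave alone. Origin: centre of the underside.
- parts_bin: Orange parts bin, 110 x 100 x 60 mm; leave alone. Origin: centre of the underside.
- cup: White cup, 76 mm in diameter, 90 mm high; leave alone. Origin: centre of the underside.
- brush: Brush lying on the bench; leave alone.
Things that resemble listed ones, but are neither listed nor needed, are in the scene too. There is more than one size of the start_box; the one meant has the size given above.

How it is judged:
On the way, in this order (a step that is already met when the one before it is completed fails the run):
1. the bail is swung open (past 0.9 rad) (value of joint bail above 0.9 rad), for 0.1 s.
2. the orange-handled module is lifted clear of the stand's guides (z of spare in the frame of stand above 0.09 m), for 0.1 s.
3. the module is fully home in the free slot and let go (z of spare in the frame of socket between -0.0025 and 0.0025 m and x of spare in the frame of socket between -0.003 and 0.003 m and y of spare in the frame of socket between -0.003 and 0.003 m and angle between spare's own z axis and vertical below 0.04 rad and angle between the x axis of spare and the x axis of socket, either way round below 0.04 rad and contact force between the fingers and spare below 0.1 N), for 0.2 s.
4. the bail is swung back closed over the panels (z of spare in the frame of socket between -0.0025 and 0.0025 m and x of spare in the frame of socket between -0.003 and 0.003 m and y of spare in the frame of socket between -0.003 and 0.003 m and angle between spare's own z axis and vertical below 0.04 rad and angle between the x axis of spare and the x axis of socket, either way round below 0.04 rad and value of joint bail below 0.1 rad), for 0.2 s.
5. the start button is pressed fully down (value of joint start above 0.0048 m), for 0.05 s.
At the end, for the whole second after the job is handed in: The orange-handled module is at rest, released, in the free slot: origin within 3 mm (x, y) and 2.5 mm (height) of the socket origin, upright and square within 0.04 rad; the bail is closed within 0.1 rad; the start button, pressed last, has sprung back (all of step 4 and value of joint start below 0.0015 m and linear speed of spare below 0.02 m/s and velocity of joint bail below 0.05 rad/s); the robot touches nothing.
It fails at once if the start button is pressed before the module is home and the bail is closed (value of joint start above 0.003 m and (value of joint bail above 0.12 rad or z of spare in the frame of socket above 0.004 m)).
It fails at once if the module is dropped (moves faster than 0.4 m/s with no finger on it) (linear speed of spare above 0.4 m/s and contact force between the fingers and spare below 0.05 N).
It fails at once if a fitted module or the other spare is shifted by more than 8 mm (distance of any of module_a, module_b, other_spare from where it was at the start of the episode above 0.008 m).
It fails at once if something else on the bench is shifted by more than 30 mm (distance of any of multimeter, screwdriver, reel, parts_bin, cup, brush from where it was at the start of the episode above 0.03 m).
It also fails if it takes over 72 s, if anything falls off the work surface, if the arm or the gripper's body presses on something with over 40 N, if the wrist force passes 120 N, or if a joint passes its speed limit or range.

## Working session

There is one attempt and no reset: what is moved stays moved. The work goes in short steps, Python scripts to look and compute and a tool call to move; the robot and the scene stay as the last step left them, time stands still between calls to the robot, and variables do not carry over. Pictures are saved under pics/ and viewed, and the job is handed in when it is done.

Besides the shell and the picture viewer there is one more tool, called in YAML: its name, and indented under it one key for each argument. carry_out: Moves the arm, as the interface text tells. Its arguments: {"type":"object","properties":{"targets":{"type":"array","items":{"type":"array"}},"fingers":{"type":"number"},"grip_force":{"type":"number"}},"required":["targets"]}

```bash
ls; mkdir -p pics; cat > h.py <<'E'
import numpy as np, cv2
from cell import monitor, eyes, order
from scipy.spatial.transform import Rotation as Ro
def snap(n,f):
    im=eyes.read_camera(n); cv2.imwrite('pics/'+f,im[:,:,::-1]); return im
def cam(n):
    c=eyes.camera_info(n); R=cv2.Rodrigues(np.array(c['rvec'],float))[0]; return np.array(c['K'],float),R,np.array(c['tvec'],float).ravel()
def ray(c,u,v):
    K,R,t=c; d=R.T@np.linalg.inv(K)@np.array([u,v,1.]); return -R.T@t,d
def onz(c,u,v,z):
    o,d=ray(c,u,v); return o+d*(z-o[2])/d[2]
def proj(c,p):
    K,R,t=c; q=K@(R@np.array(p,float)+t); return q[:2]/q[2]
def two(c1,p1,c2,p2):
    o1,d1=ray(c1,*p1); o2,d2=ray(c2,*p2); A=np.stack([d1,-d2],1)
    s=np.linalg.lstsq(A,o2-o1,rcond=None)[0]; a=o1+d1*s[0]; b=o2+d2*s[1]; return (a+b)/2,np.linalg.norm(a-b)
E
python3 - <<'E'
from h import *
print(monitor.observe())
for n in ['scene','top','wrist']:
    snap(n,n+'0.png'); K,R,t=cam(n); print(n,K.round(1).tolist(),(-R.T@t).round(3),R.round(2).tolist())
E
```

```text
pics
{'time': 0.0, 'qpos': array([-1.45400871e+00,  3.42694351e-01,  1.52504449e+00,  3.16759074e-06,
        1.27543055e+00, -1.45955275e-01]), 'qvel': array([-0.0004773 ,  0.00066353, -0.00166791,  0.00037797,  0.00066209,
        0.00092227]), 'joint_efforts': array([ 5.59446198e-04, -4.31247389e+01, -2.44220996e+01,  7.17154378e-02,
        5.60637563e-02, -1.50032861e-04]), 'tool_pos': array([ 0.13634571, -0.50647684,  0.18675017]), 'tool_rot': array([-3.14003312e+00, -2.32314505e-04,  2.62741783e-01]), 'contact_force': array([-0.21737122, -0.36499297,  0.05129   ]), 'torque': array([-0.01545825,  0.02443629, -0.01194706]), 'opening': 0.09230632417944665}
scene [[563.7, 0.0, 319.0], [0.0, 563.7, 235.9], [0.0, 0.0, 1.0]] [1.262 0.306 1.154] [[-0.4, 0.92, 0.01], [0.75, 0.33, -0.57], [-0.53, -0.22, -0.82]]
top [[587.8, 0.0, 327.7], [0.0, 587.8, 239.3], [0.0, 0.0, 1.0]] [ 0.396 -0.012  1.376] [[0.03, -1.0, -0.0], [-0.99, -0.03, -0.12], [0.12, 0.0, -0.99]]
wrist [[352.3, 0.0, 315.8], [0.0, 352.3, 244.4], [0.0, 0.0, 1.0]] [ 0.205 -0.488  0.384] [[0.26, -0.97, -0.0], [-0.93, -0.25, 0.27], [-0.26, -0.07, -0.96]]
```

View pics/top0.png

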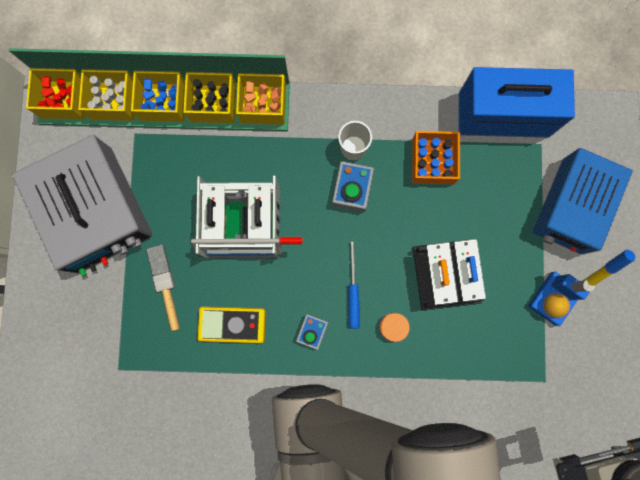

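View pics/scene0.png

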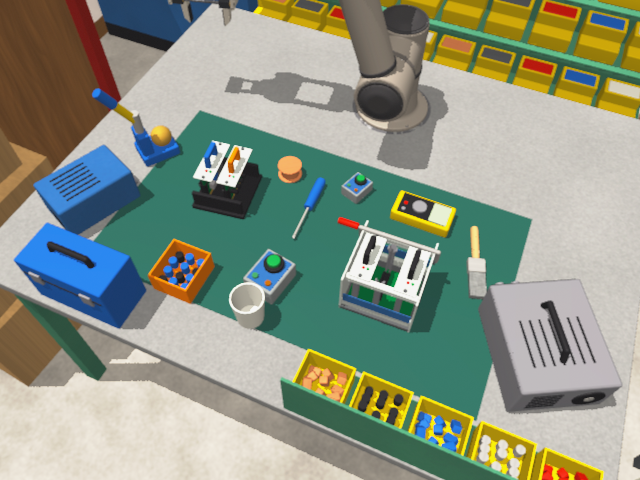

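View pics/wrist0.png

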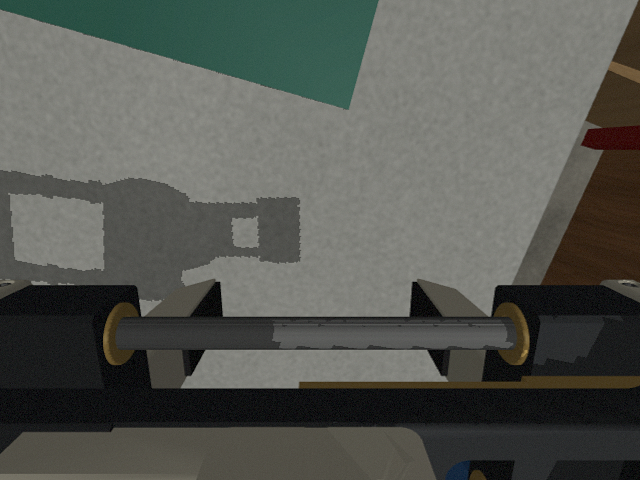

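```bash
python3 - <<'E'
from h import *
t=cv2.imread('pics/top0.png')
a=cv2.resize(t[165:275,180:310],None,fx=6,fy=5.4,interpolation=cv2.INTER_CUBIC)[:594]
a=cv2.resize(t[165:265,180:310],None,fx=6,fy=6,interpolation=cv2.INTER_CUBIC);cv2.imwrite('pics/c1.png',a)
b=cv2.resize(t[230:320,400:500],None,fx=6,fy=6,interpolation=cv2.INTER_CUBIC);cv2.imwrite('pics/c2.png',b)
b=cv2.resize(t[155:355,285:385],None,fx=3,fy=3,interpolation=cv2.INTER_CUBIC);cv2.imwrite('pics/c3.png',b)
s=cv2.imread('pics/scene0.png')
b=cv2.resize(s[205:335,320:450],None,fx=4.5,fy=4.5,interpolation=cv2.INTER_CUBIC);cv2.imwrite('pics/c4.png',b)
c=cam('top')
for z in (0.05,): 
  for uv in [(336,205),(340,163),(374,168),(368,212)]: print(uv,onz(c,*uv,z).round(3))
E
```

```text
(336, 205) [ 0.639 -0.022  0.05 ]
(340, 163) [ 0.738 -0.028  0.05 ]
(374, 168) [ 0.728 -0.107  0.05 ]
(368, 212) [ 0.625 -0.095  0.05 ]
```

View pics/c1.png

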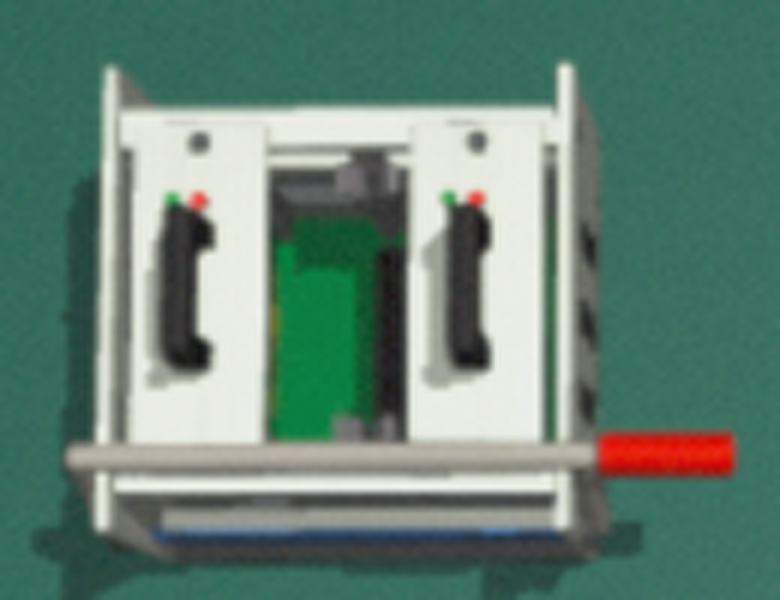

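View pics/c2.png

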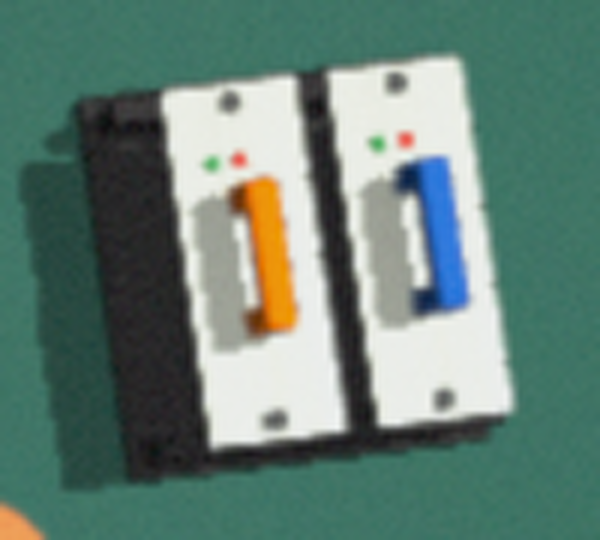

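View pics/c3.png

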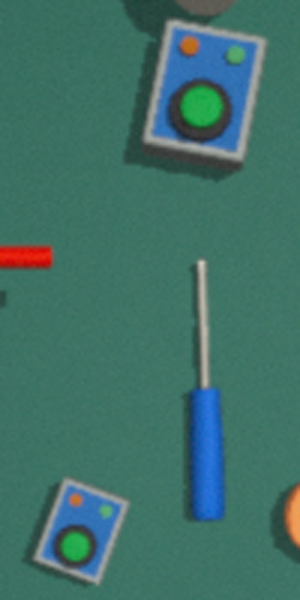

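View pics/c4.png

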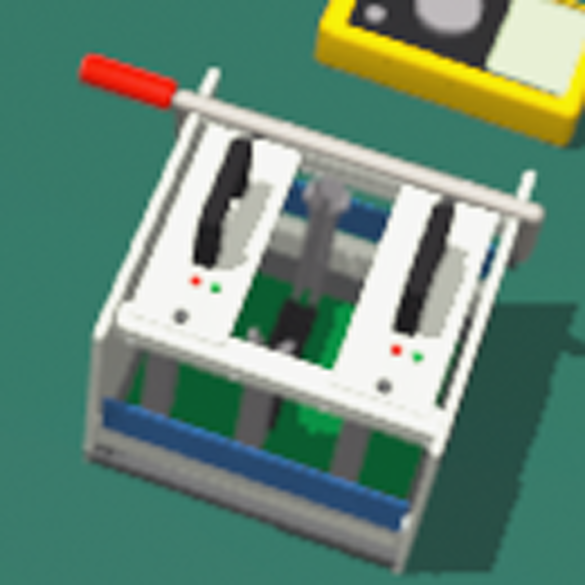

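```bash
python3 - <<'E'
from h import *
c=cam('top')
f=lambda x,y,z,o=(180,165):onz(c,o[0]+(x+.5)/6-.5,o[1]+(y+.5)/6-.5,z).round(4)
for p in [(130,123),(268,123),(412,123),(548,123)]: print('panel',f(*p,.123))
for p in [(111,68),(103,530),(566,65),(565,530)]: print('plate',f(*p,.127))
for p in [(600,456),(735,456)]: print('grip',f(*p,.1295))
g=lambda x,y,z:f(x,y,z,(400,230))
for p in [(163,90),(298,75),(350,433),(210,448)]: print('spare',g(*p,.115))
for p in [(262,182),(281,325)]: print('handle',g(*p,.155))
print('box btn',onz(c,285+200/3,155+105/3,.056))
s=cam('scene')
for n,a,b in [('hspare',(444.5,272),(234,159)),('grip mid',(291,240.5),(350,223))]: print(n,two(c,a,s,b))
E
```

```text
panel [0.6614 0.2725 0.123 ]
panel [0.6628 0.2225 0.123 ]
panel [0.6642 0.1704 0.123 ]
panel [0.6656 0.1212 0.123 ]
plate [0.6806 0.2795 0.127 ]
plate [0.5128 0.2731 0.127 ]
plate [0.6863 0.1151 0.127 ]
plate [0.5175 0.1088 0.127 ]
grip [0.544  0.0971 0.1295]
grip [0.5454 0.0491 0.1295]
spare [ 0.546  -0.2194  0.115 ]
spare [ 0.5528 -0.2679  0.115 ]
spare [ 0.4252 -0.2868  0.115 ]
spare [ 0.4185 -0.2371  0.115 ]
handle [ 0.5101 -0.2474  0.155 ]
handle [ 0.4607 -0.2542  0.155 ]
box btn [ 0.673772   -0.05668647  0.056     ]
hspare (array([ 0.48543833, -0.25165942,  0.13607197]), np.float64(0.004574481792761937))
grip mid (array([0.54417052, 0.07534567, 0.12815856]), np.float64(0.005297677693897799))
```

```bash
cat >> h.py <<'E'
def plan(pos,yaw=None,step=.055,n=None,tw=.17):
    s=monitor.observe(); R0=Ro.from_euler('xyz',s['tool_rot']); p0=np.array(s['tool_pos'])
    y0=s['tool_rot'][2]; 
    dy=0 if yaw is None else (yaw-y0+np.pi)%(2*np.pi)-np.pi
    d=np.array(pos)-p0
    if n is None: n=int(max(np.ceil(np.linalg.norm(d)/step),np.ceil(abs(dy)/tw),1))
    print('from',p0.round(4),s['tool_rot'].round(3),'d',d.round(4),'dyaw',round(dy,3),'n',n,'t',round(s['time'],2))
    rows=[]
    for k in range(n):
        R=Ro.from_euler('z',dy*k/n)*R0
        rows.append([[round(float(v),3+(n==1)) for v in R.inv().apply(d/n)],round(-dy/n,3)])
    for i in range(0,n,10): print(rows[i:i+10])
E
python3 -c "
from h import *
plan((0.545,0.073,0.27),1.6)"
```

```text
from [ 0.1364 -0.5066  0.1869] [-3.14  -0.     0.263] d [0.4086 0.5796 0.0831] dyaw 1.337 n 13 t 0.15
[[[0.042, -0.035, -0.006], np.float64(-0.103)], [[0.045, -0.03, -0.006], np.float64(-0.103)], [[0.048, -0.026, -0.006], np.float64(-0.103)], [[0.051, -0.021, -0.006], np.float64(-0.103)], [[0.052, -0.015, -0.006], np.float64(-0.103)], [[0.054, -0.01, -0.006], np.float64(-0.103)], [[0.054, -0.004, -0.006], np.float64(-0.103)], [[0.055, 0.001, -0.006], np.float64(-0.103)], [[0.054, 0.007, -0.006], np.float64(-0.103)], [[0.053, 0.013, -0.006], np.float64(-0.103)]]
[[[0.052, 0.018, -0.006], np.float64(-0.103)], [[0.049, 0.023, -0.006], np.float64(-0.103)], [[0.047, 0.028, -0.006], np.float64(-0.103)]]
```

carry_out:
  targets:
    - [[0.03,-0.025,-0.04],-0.1]
    - [[0.03,-0.02,-0.04],-0.1]
    - [[0.048,-0.026,0],-0.1]
    - [[0.051,-0.021,0],-0.1]
    - [[0.052,-0.015,0],-0.1]
    - [[0.054,-0.01,0],-0.1]
    - [[0.054,-0.004,0],-0.1]
    - [[0.055,0.001,0],-0.1]
    - [[0.054,0.007,0],-0.1]
    - [[0.053,0.013,0],-0.1]
  fingers: 0.3

```text
time: 1.4
tool_pos: [0.4376, -0.0771, 0.2692]
tool_rot: [3.141, -0.004, 1.287]
contact_force: [1.2, -0.7, -0.3]
opening: 0.0647
```

```bash
sed -i 's/round(-dy\/n,3)/float(round(-dy\/n,3))/' h.py; python3 -c "
from h import *
plan((0.545,0.073,0.25),1.6)"
```

```text
from [ 0.4376 -0.0771  0.2692] [ 3.141 -0.004  1.287] d [ 0.1074  0.1501 -0.0192] dyaw 0.313 n 4 t 1.4
[[[0.044, 0.015, 0.005], -0.078], [[0.042, 0.019, 0.005], -0.078], [[0.041, 0.022, 0.005], -0.078], [[0.039, 0.025, 0.005], -0.078]]
```

carry_out:
  targets:
    - [[0.044,0.015,0.005],-0.08]
    - [[0.042,0.019,0.005],-0.08]
    - [[0.041,0.022,0.005],-0.08]
    - [[0.039,0.025,0.005],-0.075]
    - [[0,0,0],0]

```text
time: 2.02
tool_pos: [0.5475, 0.0837, 0.2474]
tool_rot: [-3.141, -0.004, 1.619]
contact_force: [-0.4, -1.1, 0.2]
opening: 0.0642
```

```bash
python3 -c "
from h import *
snap('wrist','w1.png')
plan((0.545,0.073,0.25),1.6)
c=cam('wrist')
print(proj(c,(.545,.073,.1295)))"
```

```text
from [0.547  0.0824 0.2477] [-3.141e+00 -3.000e-03  1.618e+00] d [-0.002  -0.0094  0.0023] dyaw -0.018 n 1 t 2.08
[[[-0.0093, -0.0024, -0.0023], 0.018]]
[314.02208054 238.60900178]
```

View pics/w1.png

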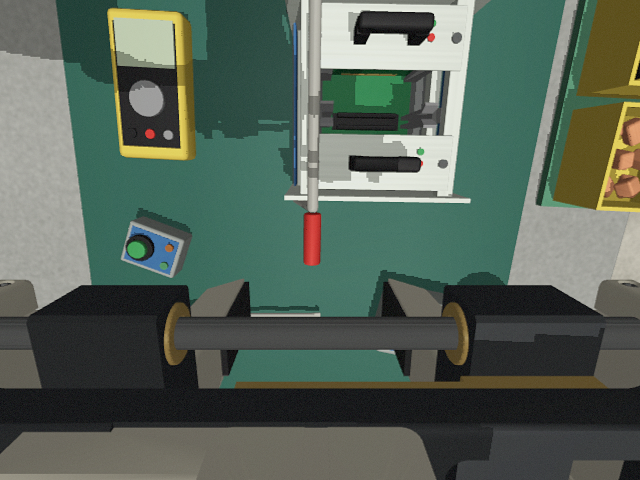

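```bash
python3 - <<'E'
from h import *
t=cv2.imread('pics/w1.png')
a=cv2.resize(t[0:210,280:480],None,fx=3.8,fy=2.85,interpolation=cv2.INTER_CUBIC)
a=cv2.resize(t[0:150,290:480],None,fx=4,fy=4,interpolation=cv2.INTER_CUBIC);cv2.imwrite('pics/c5.png',a)
a=cv2.resize(t[100:210,275:480],None,fx=3.9,fy=3.9,interpolation=cv2.INTER_CUBIC);cv2.imwrite('pics/c6.png',a)
import pickle; pickle.dump(cam('wrist'),open('w1cam.pkl','wb'))
E
```

```text
(no output)
```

View pics/c5.png

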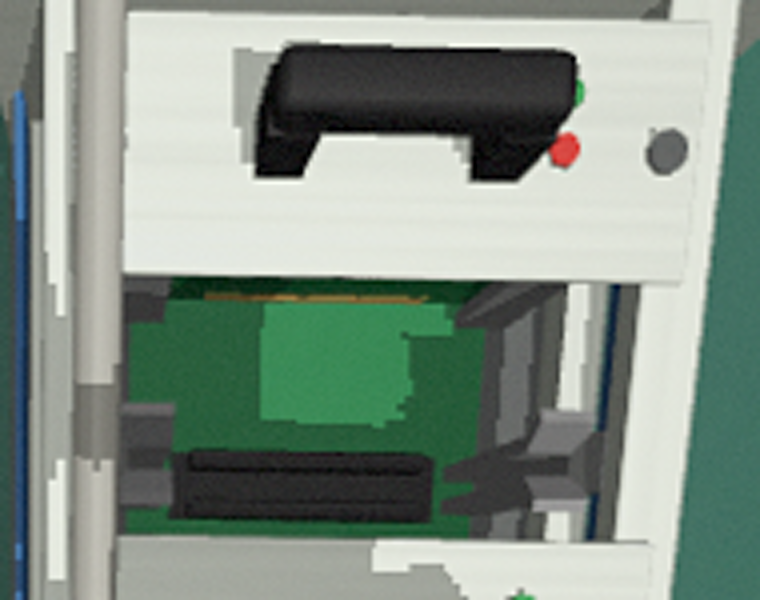

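View pics/c6.png

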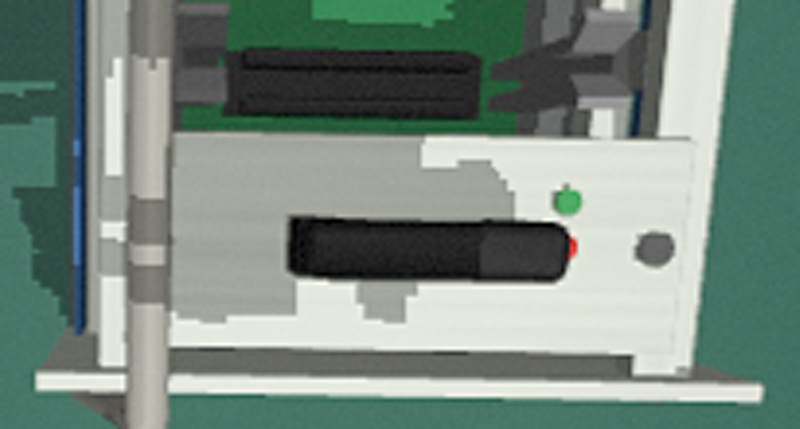

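```bash
python3 - <<'E'
from h import *
import pickle; c=pickle.load(open('w1cam.pkl','rb'))
f=lambda x,y,z:onz(c,290+(x+.5)/4-.5,(y+.5)/4-.5,z)
g=lambda x,y,z:onz(c,275+(x+.5)/3.9-.5,100+(y+.5)/3.9-.5,z)
L=[f(*p,.123) for p in [(125,272),(681,283)]];Rr=[f(*p,.123) for p in [(118,535),(652,543)]]
print(np.round(L+Rr,4).tolist())
for a,b in(L,Rr): d=b-a; print('yaw',np.arctan2(d[1],d[0]))
for p in [(712,20),(681,283)]: print('endA',f(*p,.123).round(4))
print('endB',f(652,543,.123).round(4),g(690,330,.123).round(4))
pl=[g(38,372,.127),g(762,387,.127)]; d=pl[1]-pl[0]; print('plate',np.round(pl,4).tolist(),np.arctan2(d[1],d[0]),np.linalg.norm(d))
for u in (213,265): print('grip',onz(c,312.5,u,.1295).round(4))
yaw=.03;e=np.array([np.cos(yaw),np.sin(yaw)]);n=np.array([-e[1],e[0]])
print('slot n',[float(n@p[:2]) for p in L+Rr],'x',[float(e@p[:2]) for p in (L[1],Rr[1])])
cx=np.mean([e@L[1][:2],e@Rr[1][:2]])-.064; cn=np.mean([n@p[:2] for p in L+Rr]); print('rack centre',cx*e+cn*n)
E
```

```text
[[0.5441, 0.2185, 0.123], [0.6601, 0.2218, 0.123], [0.5452, 0.1662, 0.123], [0.6617, 0.17, 0.123]]
yaw 0.02848951386912546
yaw 0.03236549244193696
endA [0.6588 0.2698 0.123 ]
endA [0.6601 0.2218 0.123 ]
endB [0.6617 0.17   0.123 ] [0.667  0.1279 0.123 ]
plate [[0.5165, 0.1116, 0.127], [0.6841, 0.116, 0.127]] 0.02611605794439109 0.16766870820674906
grip [0.5425 0.0969 0.1295]
grip [0.5447 0.0473 0.1295]
slot n [0.20206519198209769, 0.2018899297084415, 0.14975592571854082, 0.15003174626682572] x [0.6664094657913878, 0.6665272408693189]
rack centre [0.59691998 0.19392787]
```

```bash
python3 -c "
from h import *
plan((0.5436,0.072,0.112),1.6,step=.05)"
```

```text
from [0.547  0.0824 0.2477] [-3.141e+00 -3.000e-03  1.618e+00] d [-0.0034 -0.0104 -0.1357] dyaw -0.018 n 3 t 2.08
[[[-0.004, -0.001, 0.045], 0.006], [[-0.004, -0.001, 0.045], 0.006], [[-0.004, -0.001, 0.045], 0.006]]
```

carry_out:
  targets:
    - [[-0.005,-0.002,0.045],0.009]
    - [[-0.005,-0.001,0.045],0.009]
    - [[0,0,0.045],0]
    - [[0,0,0],0]

```text
time: 2.58
tool_pos: [0.5434, 0.0686, 0.1115]
tool_rot: [3.14, -0.002, 1.594]
contact_force: [-0.5, 0.3, -0.1]
opening: 0.0644
```

carry_out:
  targets:
    - [[0,0,0],0]
    - [[0,0,0],0]
    - [[0,0,0],0]
    - [[0,0,0],0]
  fingers: 0.74
  grip_force: 10

```text
time: 3.08
tool_pos: [0.5468, 0.0675, 0.1179]
tool_rot: [3.13, -0.001, 1.592]
contact_force: [-0.4, -0.2, -1.2]
opening: 0.0286
```

```bash
python3 -c "
from h import *
snap('wrist','w2.png')
print(monitor.observe())"
```

```text
{'time': 3.125, 'qpos': array([-1.70911195e-02,  4.45384355e-01,  1.56757939e+00,  1.54730033e-03,
        1.11654731e+00, -3.89213001e-02]), 'qvel': array([ 0.00084711,  0.00720975,  0.00422535,  0.00084286, -0.00291257,
        0.00070605]), 'joint_efforts': array([-4.34124016e-02, -4.61794138e+01, -2.23200434e+01,  7.46831973e-02,
        1.93523109e-02,  7.56087938e-04]), 'tool_pos': array([0.54682084, 0.06756144, 0.11790461]), 'tool_rot': array([ 3.12946625e+00, -9.27348190e-04,  1.59196159e+00]), 'contact_force': array([ 0.23258503, -0.39400417,  0.44610284]), 'torque': array([-0.07430786, -0.13994745, -0.01086209]), 'opening': 0.025998342897887602}
```

View pics/w2.png

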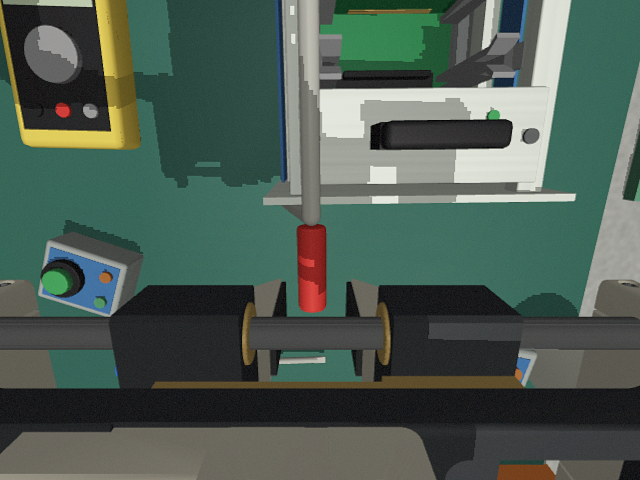

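carry_out:
  targets:
    - [[0,-0.012,0.004],0]
    - [[0,-0.012,0.002],0]
    - [[0,-0.012,0.002],0]
    - [[0,-0.012,0.003],0]
    - [[0,-0.012,0.004],0]
    - [[0,-0.01,0.005],0]

```text
time: 3.88
tool_pos: [0.4744, 0.0663, 0.0973]
tool_rot: [3.127, -0.001, 1.593]
contact_force: [0.2, -0.1, 0.1]
opening: 0.0236
```

```bash
python3 -c "
from h import *
plan((0.474,0.068,0.099),1.6,step=.05)"
```

```text
from [0.4744 0.0663 0.0973] [ 3.127e+00 -1.000e-03  1.593e+00] d [-0.0004  0.0017  0.0017] dyaw 0.007 n 1 t 3.88
[[[0.0017, -0.0003, -0.0017], -0.007]]
```

```bash
python3 -c "
from h import *
snap('scene','s2.png');snap('wrist','w3.png')
a=cv2.imread('pics/s2.png');cv2.imwrite('pics/c7.png',cv2.resize(a[180:340,280:480],None,fx=3.7,fy=3.7))"
```

```text
(no output)
```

View pics/c7.png

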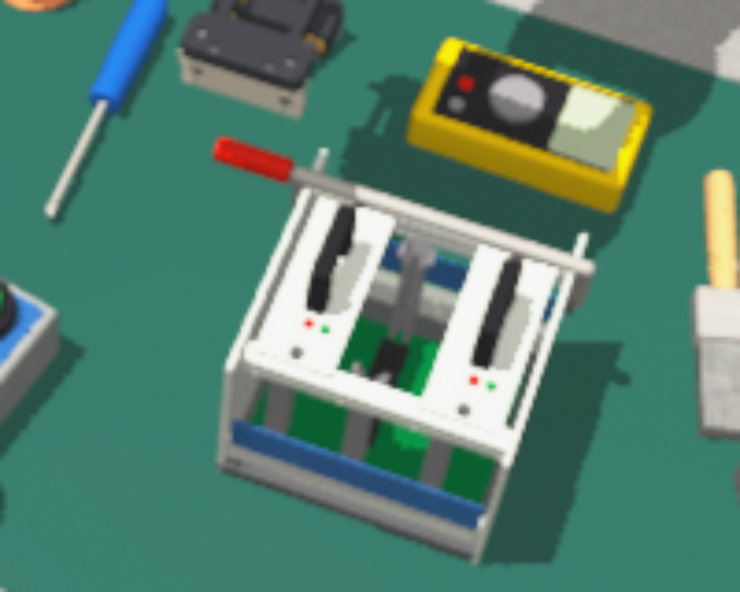

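View pics/w3.png

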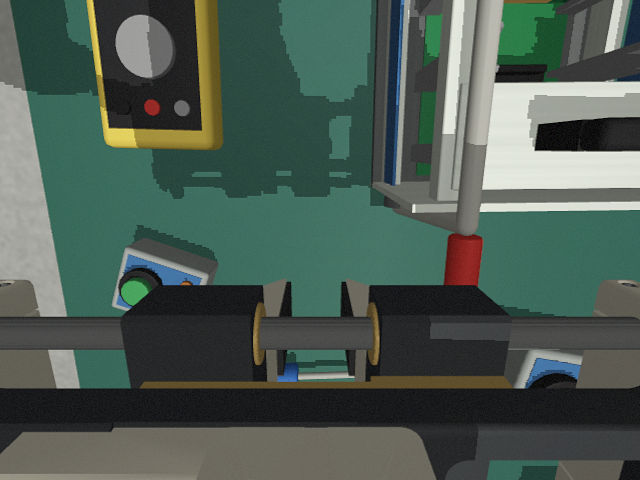

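```bash
python3 -c "
from h import *
s=monitor.observe();p=s['tool_pos'];print(p)
for n in ('wrist','scene','top'):
  c=cam(n);print(n,proj(c,p),proj(c,p+[0,0,.1]),proj(c,(.5436,.072,.1295)),proj(c,(.545,.049,.1295)))
snap('top','t2.png')
a=cv2.imread('pics/t2.png');cv2.imwrite('pics/c8.png',cv2.resize(a[160:420,180:400],None,fx=2.3,fy=2.3))
"
```

```text
[0.47362611 0.06631726 0.09690368]
wrist [316.97222041 272.6749152 ] [321.9635209 379.9171922] [457.21118732 286.48192282] [454.21825913 327.69918379]
scene [355.71090438 207.50676301] [358.52103515 179.9802625 ] [347.57455717 221.91585735] [337.91856848 219.03219115]
top [293.72581151 274.89062406] [290.79908835 271.77791526] [291.33128288 241.10754303] [302.11850741 240.75850692]
```

View pics/c8.png

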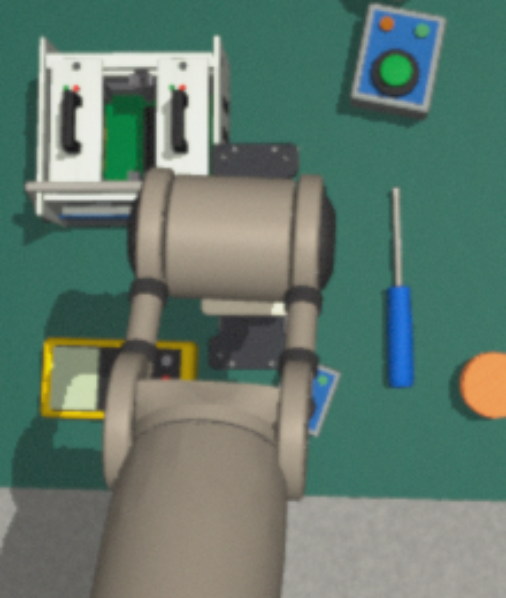

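View pics/s2.png

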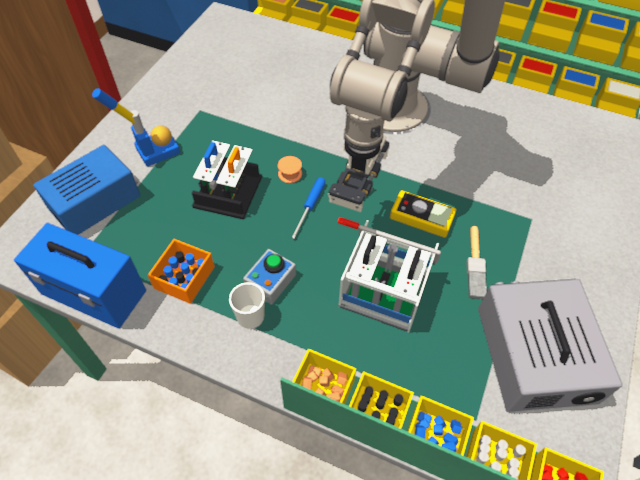

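```bash
python3 - <<'E'
from h import *
import pickle
s=monitor.observe();K,R,t=cam('wrist')
T=Ro.from_euler('xyz',s['tool_rot']).as_matrix();p=np.array(s['tool_pos'])
# cam: X=R w+t ; w=T q+p -> Rt=R T, tt=R p+t
RT=R@T;tt=R@p+t
T2=Ro.from_euler('xyz',[3.12946625e+00, -9.27348190e-04,  1.59196159e+00]).as_matrix();p2=np.array([0.54682084, 0.06756144, 0.11790461])
R2=RT@T2.T;c2=(K,R2,tt-R2@p2)
c1=pickle.load(open('w1cam.pkl','rb'))
print(proj(c2,(.545,.049,.1295)),proj(c2,(.5436,.097,.1295)),proj(c2,p2))
for v1,v2 in ((213,226),(265,310)): print(two(c1,(312.5,v1),c2,(312,v2)))
c3=cam('wrist'); 
print(two(c1,(312.5,213),c3,(466,235)))
for n in('scene','top'):
  im=eyes.read_camera(n);hsv=cv2.cvtColor(im,cv2.COLOR_RGB2HSV)
E
```

```text
[313.44060636 309.92190247] [312.57432615 228.46620244] [317.00613187 272.65618946]
(array([0.54296429, 0.09111313, 0.09700066]), np.float64(0.0009951203045448608))
(array([0.54454106, 0.04345036, 0.1181942 ]), np.float64(0.0004974852597099431))
(array([0.5426736 , 0.0990601 , 0.13604947]), np.float64(0.0020311928636281276))
```

carry_out:
  targets:
    - [[0,0,-0.045],0]
    - [[0,0,-0.045],0]
    - [[0.003,0.035,0],0]
    - [[0.003,0.035,0],-0.01]
    - [[0,0,0],0]
  fingers: 0.4

```text
time: 4.75
tool_pos: [0.5487, 0.0736, 0.1931]
tool_rot: [3.122, -0.0, 1.602]
contact_force: [-1.0, -0.3, -0.6]
opening: 0.0547
```

```bash
python3 -c "
from h import *
plan((0.5436,0.073,0.105),1.6,step=.05);snap('wrist','w4.png');c=cam('wrist')
print(proj(c,(.545,.049,.1295)),proj(c,(.5436,.097,.1295)))"
```

```text
from [0.5487 0.0736 0.1931] [ 3.122 -0.     1.602] d [-0.0051 -0.0006 -0.0881] dyaw -0.002 n 2 t 4.75
[[[-0.0, -0.003, 0.044], 0.001], [[-0.0, -0.003, 0.044], 0.001]]
[311.13294833 274.42002912] [311.05259108 214.07167297]
```

View pics/w4.png

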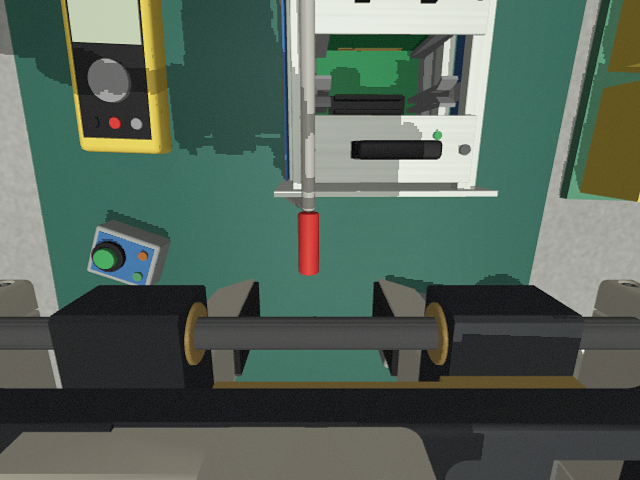

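carry_out:
  targets:
    - [[0,-0.003,0.044],0]
    - [[0,-0.001,0.044],0]
    - [[0,0,0],0]

```text
time: 5.18
tool_pos: [0.5436, 0.0735, 0.1038]
tool_rot: [3.123, -0.0, 1.602]
contact_force: [-0.2, 1.0, -0.2]
opening: 0.0551
```

carry_out:
  targets:
    - [[0,0,0],0]
    - [[0,0,0],0]
  fingers: 1.0
  grip_force: 15

```text
time: 5.42
tool_pos: [0.5448, 0.0735, 0.107]
tool_rot: [3.119, -0.0, 1.602]
contact_force: [-0.9, 0.7, -0.1]
opening: 0.0394
```

carry_out:
  targets:
    - [[0,0,0],0]

```text
time: 5.55
tool_pos: [0.5456, 0.0735, 0.1085]
tool_rot: [3.116, -0.0, 1.602]
contact_force: [0.6, -0.2, -0.0]
opening: 0.0295
```

carry_out:
  targets:
    - [[0,-0.001,0.002],0]
    - [[0,-0.001,0.002],0]

```text
time: 5.8
tool_pos: [0.5444, 0.0734, 0.1056]
tool_rot: [3.114, -0.0, 1.602]
contact_force: [-0.4, -0.2, 0.3]
opening: 0.0098
```

carry_out:
  targets:
    - [[0,0,0],0]
    - [[0,0,0],0]

```text
time: 6.05
tool_pos: [0.5442, 0.0734, 0.1054]
tool_rot: [3.114, -0.0, 1.602]
contact_force: [-0.7, -0.5, 0.8]
opening: 0.0003
```

```bash
python3 -c "
from h import *
print(monitor.observe());snap('wrist','w5.png')"
```

```text
{'time': 6.05, 'qpos': array([-6.22514926e-03,  4.47007514e-01,  1.60432000e+00,  1.25171833e-03,
        1.06291766e+00, -3.81017509e-02]), 'qvel': array([ 0.00146956, -0.00011325,  0.0037188 ,  0.00060266, -0.00013644,
        0.00046287]), 'joint_efforts': array([ 6.98369608e-03, -4.62471128e+01, -2.21454710e+01,  7.55176996e-02,
       -8.66951840e-02,  2.11094281e-03]), 'tool_pos': array([0.54416991, 0.07340478, 0.10541196]), 'tool_rot': array([ 3.11422307e+00, -6.75627259e-05,  1.60208007e+00]), 'contact_force': array([-0.68731793, -0.47546945,  0.76120485]), 'torque': array([-0.02951999, -0.14370928,  0.0126097 ]), 'opening': 0.00028146575667757114}
```

View pics/w5.png

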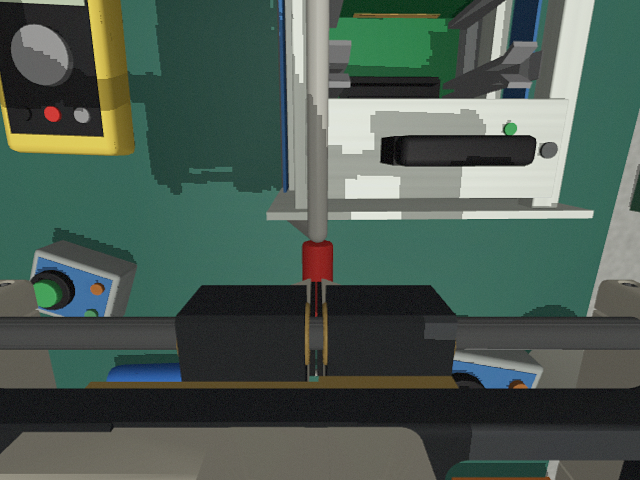

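```bash
python3 - <<'E'
from h import *
s=monitor.observe();c=K,R,t=cam('wrist')
T=Ro.from_euler('xyz',s['tool_rot']).as_matrix();p=np.array(s['tool_pos'])
print(t+R@p, 'tcp in cam')
for x in(-.0095,.0095):
  for z in (0,-.019,-.04,-.06): 
    q=p+T@[x,.012,z]; print(x,z,proj(c,q).round(1),(R@q+t)[2].round(3))
E
```

```text
[0.00072655 0.01680069 0.20905254] tcp in cam
-0.0095 0 [337.  287.6] 0.212
-0.0095 -0.019 [339.  300.9] 0.193
-0.0095 -0.04 [341.7 318.9] 0.173
-0.0095 -0.06 [344.9 340.4] 0.154
0.0095 0 [337.5 257.4] 0.207
0.0095 -0.019 [339.6 268.1] 0.188
0.0095 -0.04 [342.4 282.7] 0.168
0.0095 -0.06 [345.9 300.3] 0.149
```

```bash
python3 -c "
from h import *
a=cv2.imread('pics/w0.png') if 0 else cv2.imread('pics/wrist0.png');cv2.imwrite('pics/c9.png',cv2.resize(a[240:400,100:540],None,fx=1.8,fy=1.8))
a=cv2.imread('pics/w5.png');cv2.imwrite('pics/c10.png',cv2.resize(a[220:390,220:420],None,fx=3.5,fy=3.5))"
```

```text
(no output)
```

View pics/c9.png

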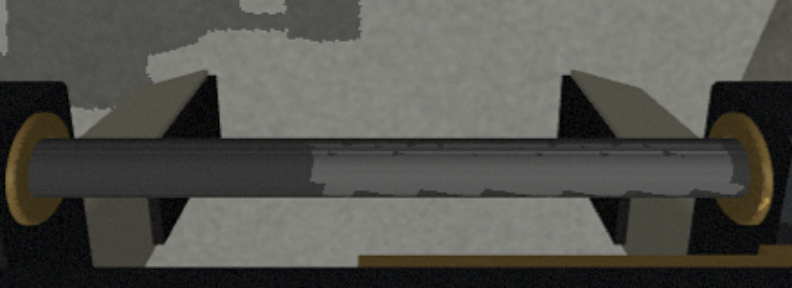

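View pics/c10.png

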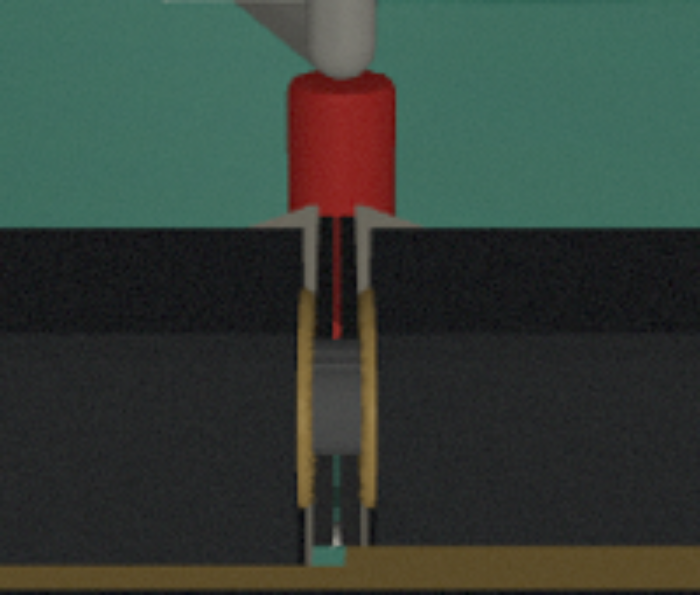

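```bash
python3 - <<'E'
from h import *
c=cam('scene')
for z in (.163,.18,.2,.22): print(z,proj(c,(.569,.029,z)).round(1),proj(c,(.569,.104,z)).round(1))
snap('scene','s3.png')
a=cv2.imread('pics/s3.png');cv2.imwrite('pics/c11.png',cv2.resize(a[130:280,280:430],None,fx=4,fy=4,interpolation=cv2.INTER_CUBIC))
E
```

```text
0.163 [325.9 215. ] [357.6 226.3]
0.18 [326.  210.3] [358.2 221.6]
0.2 [326.2 204.6] [358.8 216. ]
0.22 [326.4 198.8] [359.4 210.3]
```

View pics/c11.png

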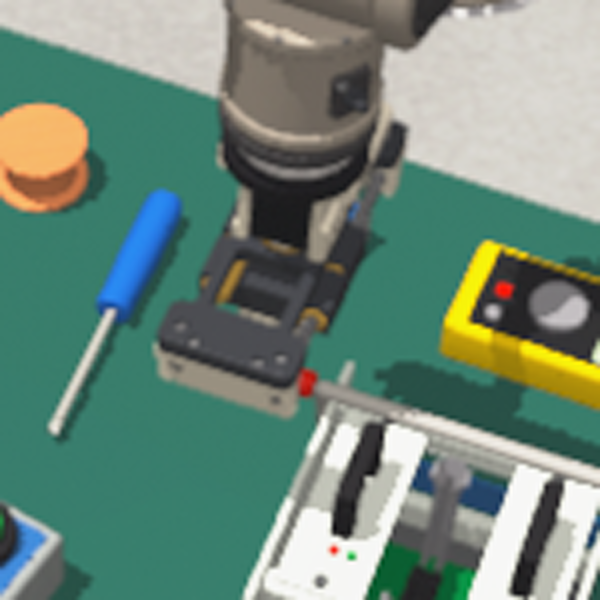

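carry_out:
  targets:
    - [[0,0,-0.025],0]
    - [[0,0.045,0],0]
    - [[0,0,0.03],0]
    - [[0,0,0.03],0]
    - [[0,0,0],0]

```text
time: 6.78
tool_pos: [0.5922, 0.0749, 0.0717]
tool_rot: [3.113, -0.0, 1.602]
contact_force: [-0.4, -0.4, -0.4]
opening: 0.0007
```

```bash
python3 -c "
from h import *
print(monitor.observe()['tool_pos']);snap('scene','s4.png');snap('wrist','w6.png')
a=cv2.imread('pics/s4.png');cv2.imwrite('pics/c12.png',cv2.resize(a[150:270,280:430],None,fx=4,fy=4,interpolation=cv2.INTER_CUBIC))"
```

```text
[0.59215312 0.07488019 0.07167514]
```

View pics/c12.png

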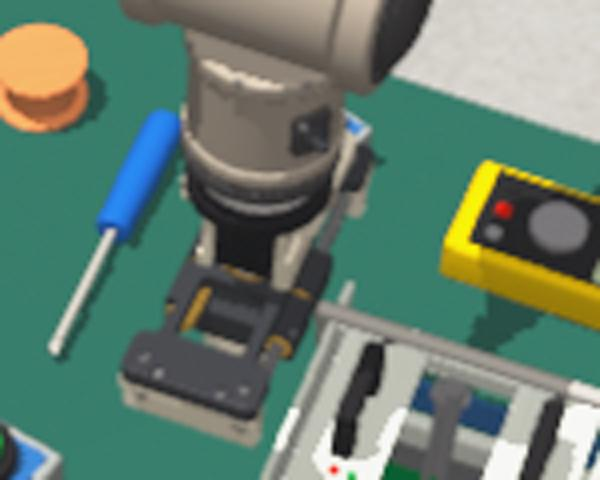

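View pics/w6.png

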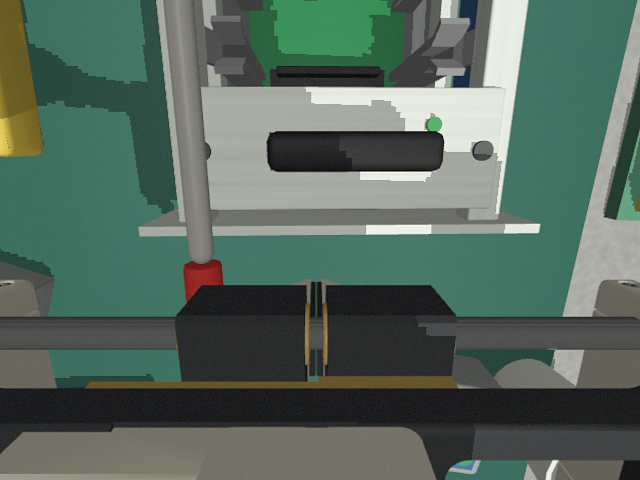

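carry_out:
  targets:
    - [[0,-0.02,0],0]
    - [[0,-0.015,0],0]
    - [[0,-0.012,0.001],0]
    - [[0,-0.012,0.002],0]

```text
time: 7.38
tool_pos: [0.5417, 0.073, 0.0772]
tool_rot: [3.087, 0.001, 1.602]
contact_force: [2.5, -0.1, 2.6]
opening: 0.0003
```

```bash
python3 -c "
from h import *
print(monitor.observe()['tool_pos']);snap('wrist','w7.png')"
```

```text
[0.54169529 0.07301831 0.07719193]
```

View pics/w7.png

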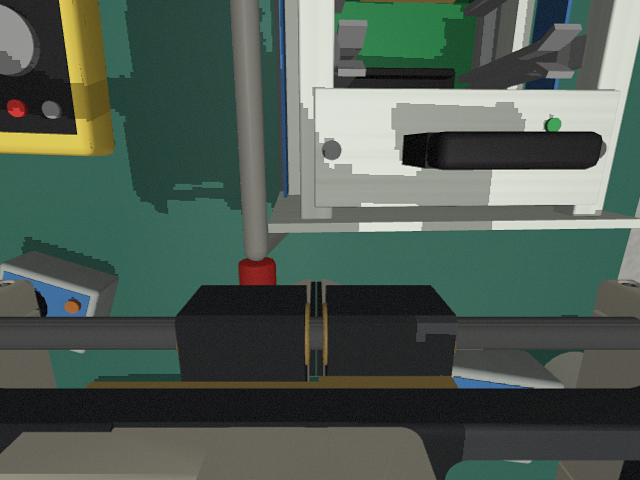

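carry_out:
  targets:
    - [[0,-0.017,0.006],0]
    - [[0,-0.017,0.008],0]
    - [[0,-0.01,0.008],0]

```text
time: 7.8
tool_pos: [0.5042, 0.0715, 0.0557]
tool_rot: [3.071, 0.001, 1.602]
contact_force: [20.7, 1.4, 25.8]
opening: 0.0001
```

```bash
python3 -c "
from h import *
print(monitor.observe()['tool_pos']);snap('wrist','w8.png')"
```

```text
[0.5041757  0.07153755 0.0557481 ]
```

View pics/w8.png

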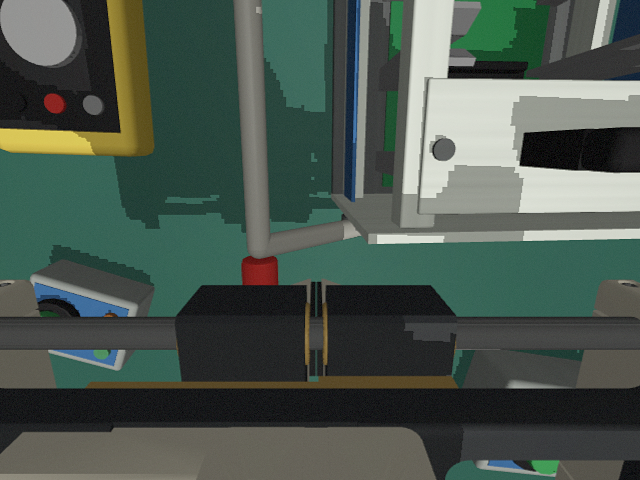

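carry_out:
  targets:
    - [[0,0.008,-0.01],0]
    - [[0,0,-0.055],0]
    - [[0,0,-0.055],0]
    - [[0,0,-0.04],0]
    - [[0,0,0],0]

```text
time: 8.48
tool_pos: [0.4972, 0.0715, 0.219]
tool_rot: [3.082, 0.001, 1.602]
contact_force: [0.5, 0.1, -1.3]
opening: 0.0005
```

```bash
python3 -c "
from h import *
s=monitor.observe();print(s['tool_pos'],s['tool_rot']);snap('wrist','w9.png');snap('scene','s5.png')
a=cv2.imread('pics/s5.png');cv2.imwrite('pics/c12.png',cv2.resize(a[150:320,280:480],None,fx=3.5,fy=3.5,interpolation=cv2.INTER_CUBIC))"
```

```text
[0.49723772 0.07152777 0.21901827] [3.08151260e+00 9.76052570e-04 1.60156378e+00]
```

View pics/w9.png

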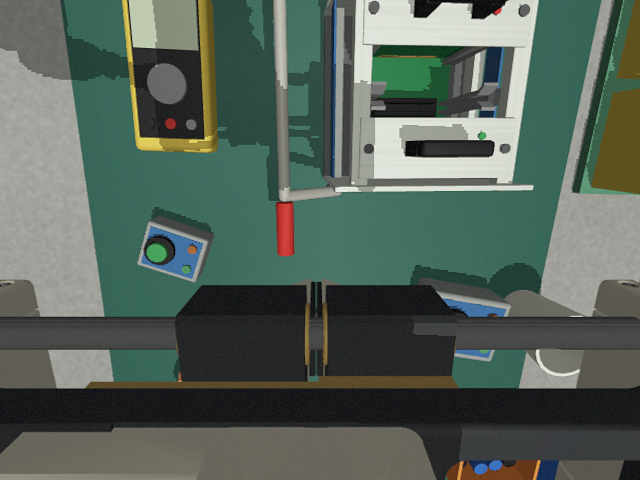

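View pics/c12.png

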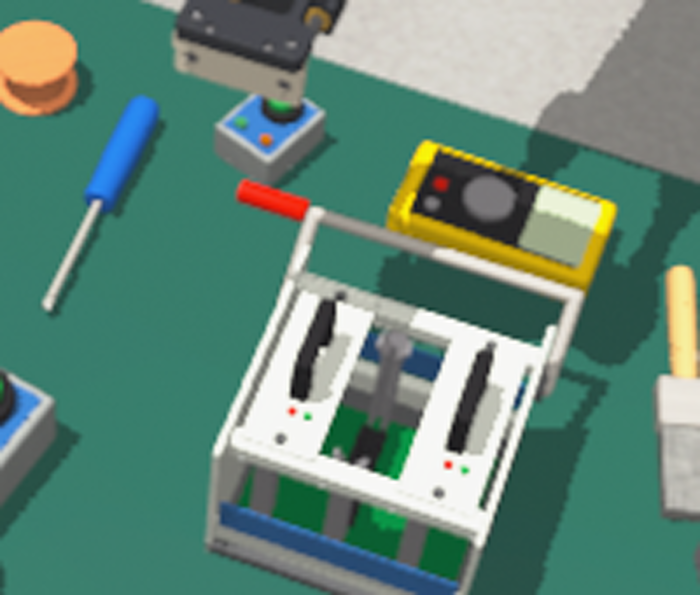

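```bash
python3 -c "
from h import *
c=cam('wrist');s=cam('scene')
p,e=two(c,(285.5,229),s,(358.1,207));print(p,e)
r=p[[0,2]]-[.5436-.019,.07];print(np.hypot(*r),.309-np.arctan2(*r))
plan((0.484,-0.251,0.26),0.13)"
```

```text
[0.4738377  0.07183277 0.10222784] 0.0005656992279352712
0.060128574407513576 1.3141256014758116
from [0.4956 0.0715 0.2157] [3.087e+00 1.000e-03 1.601e+00] d [-0.0116 -0.3225  0.0443] dyaw -1.471 n 9 t 8.57
[[[-0.036, -0.002, -0.005], 0.163], [[-0.036, 0.004, -0.005], 0.163], [[-0.035, 0.009, -0.004], 0.163], [[-0.033, 0.015, -0.004], 0.163], [[-0.03, 0.02, -0.004], 0.163], [[-0.026, 0.025, -0.004], 0.163], [[-0.022, 0.029, -0.003], 0.163], [[-0.017, 0.032, -0.003], 0.163], [[-0.012, 0.034, -0.003], 0.163]]
```

```bash
python3 -c "
from h import *
plan((0.42,-0.251,0.235),0.13)"
```

```text
from [0.4956 0.0715 0.2157] [3.087e+00 1.000e-03 1.601e+00] d [-0.0756 -0.3225  0.0193] dyaw -1.471 n 9 t 8.57
[[[-0.036, -0.009, -0.003], 0.163], [[-0.037, -0.003, -0.002], 0.163], [[-0.037, 0.003, -0.002], 0.163], [[-0.036, 0.008, -0.002], 0.163], [[-0.034, 0.014, -0.001], 0.163], [[-0.031, 0.02, -0.001], 0.163], [[-0.028, 0.024, -0.001], 0.163], [[-0.023, 0.029, -0.001], 0.163], [[-0.018, 0.032, -0.0], 0.163]]
```

carry_out:
  targets:
    - [[-0.036,-0.009,-0.003],0.163]
    - [[-0.037,-0.003,-0.002],0.163]
    - [[-0.037,0.003,-0.002],0.163]
    - [[-0.036,0.008,-0.002],0.163]
    - [[-0.034,0.014,-0.001],0.163]
    - [[-0.031,0.02,-0.001],0.163]
    - [[-0.028,0.024,-0.001],0.163]
    - [[-0.023,0.029,-0.001],0.163]
    - [[-0.018,0.032,0],0.163]
    - [[0,0,0],0]
  fingers: 0.57

```text
time: 9.82
tool_pos: [0.4019, -0.2556, 0.2029]
tool_rot: [-3.121, -0.014, 0.087]
contact_force: [0.3, -0.6, -0.2]
opening: 0.0396
```

```bash
python3 -c "
from h import *
import pickle
pickle.dump(cam('wrist'),open('w10.pkl','wb'))
snap('wrist','w10.png')
s=monitor.observe();print(s['tool_pos'],s['tool_rot'])"
```

```text
[ 0.40210195 -0.25431016  0.20291935] [-3.1200795  -0.01397408  0.08969617]
```

View pics/w10.png

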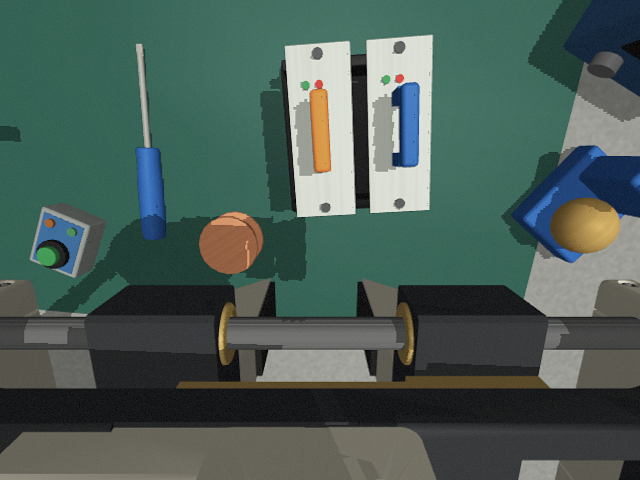

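```bash
python3 - <<'E'
from h import *
import pickle
c=pickle.load(open('w10.pkl','rb'))
P=[onz(c,*p,.115) for p in [(285.5,46),(349,41.5),(355.5,213),(298,217)]]
print(np.round(P,4).tolist(), np.mean(P,0))
for a,b in((0,3),(1,2)): d=P[a]-P[b]; print('yaw',np.arctan2(d[1],d[0]),np.linalg.norm(d))
im=cv2.imread('pics/w10.png')[:,:,::-1]
hsv=cv2.cvtColor(np.ascontiguousarray(im),cv2.COLOR_RGB2HSV)
m=cv2.inRange(hsv,(8,180,120),(22,255,255));m[:, :300]=0;m[:,340:]=0;m[:80]=0;m[180:]=0
ct=max(cv2.findContours(m,0,1)[0],key=cv2.contourArea);r=cv2.minAreaRect(ct);print(r)
h=onz(c,*r[0],.152);print('handle',h)
a=cv2.imread('pics/w10.png');cv2.imwrite('pics/c13.png',cv2.resize(a[30:230,270:440],None,fx=3,fy=3,interpolation=cv2.INTER_CUBIC))
E
```

```text
[[0.5428, -0.2189, 0.115], [0.5495, -0.2648, 0.115], [0.4246, -0.2841, 0.115], [0.4171, -0.2375, 0.115]] [ 0.48350296 -0.25132525  0.115     ]
yaw 0.1467588905940821 0.12708565489825338
yaw 0.15299121040735253 0.12636415328386277
((320.2169189453125, 129.9046173095703), (82.26203918457031, 16.530065536499023), 86.8201675415039)
handle [ 0.48447086 -0.24998711  0.152     ]
```

View pics/c13.png

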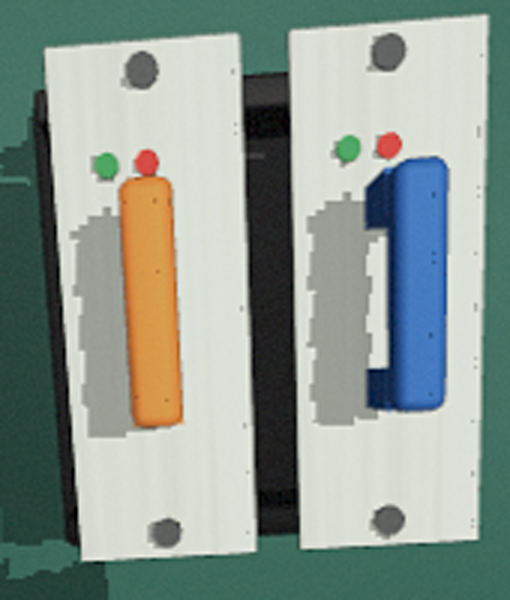

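```bash
cat >> h.py <<'E'
OFF=.04
def plane(end,yaw=None,**k):
    s=monitor.observe(); z=Ro.from_euler('xyz',s['tool_rot']).apply([0,0,1]); print('end now',(np.array(s['tool_pos'])-OFF*z).round(4),'toolz',z.round(3))
    plan(np.array(end)+OFF*z,yaw,**k)
E
python3 -c "
from h import *
plane((.484,-.2505,.18),.148)"
```

```text
end now [ 0.4016 -0.2552  0.2429] toolz [ 0.012  0.023 -1.   ]
from [ 0.4021 -0.2543  0.2029] [-3.12  -0.014  0.09 ] d [ 0.0824  0.0047 -0.0629] dyaw 0.058 n 2 t 9.88
[[[0.041, 0.002, 0.032], -0.029], [[0.041, 0.003, 0.032], -0.029]]
```

carry_out:
  targets:
    - [[0.041,0.002,0.03],-0.03]
    - [[0.041,0.003,0.03],-0.03]
    - [[0,0,0],0]

```text
time: 10.25
tool_pos: [0.4859, -0.2452, 0.1397]
tool_rot: [-3.116, -0.011, 0.158]
contact_force: [0.0, -0.2, 0.4]
opening: 0.0393
```

```bash
python3 -c "
from h import *
plane((.484,-.2505,.125),.148)
snap('wrist','w11.png');c=cam('wrist');print(proj(c,(.484,-.2505,.155)),proj(c,(.510,-.2465,.155)))"
```

```text
end now [ 0.4856 -0.2463  0.1797] toolz [ 0.007  0.027 -1.   ]
from [ 0.4859 -0.2452  0.1397] [-3.116 -0.011  0.158] d [-0.0016 -0.0042 -0.0547] dyaw -0.01 n 1 t 10.25
[[[-0.0029, 0.0053, 0.0546], 0.01]]
[324.06719825 282.88850603] [324.57516857 236.81705941]
```

View pics/w11.png

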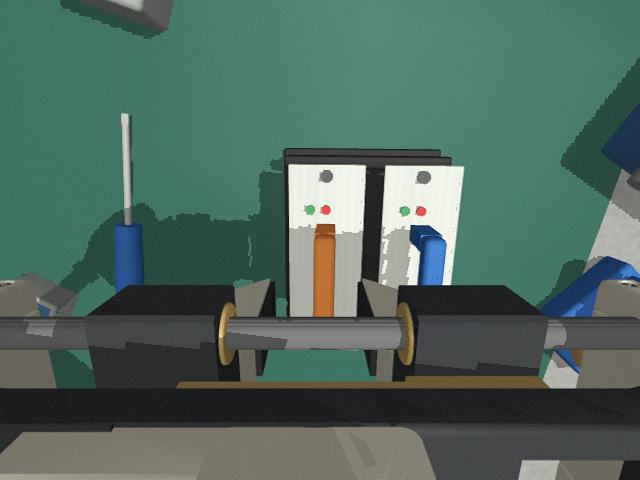

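carry_out:
  targets:
    - [[-0.002,0.003,0.016],0.01]
    - [[-0.001,0.002,0.018],0]
    - [[0,0,0.018],0]
    - [[0,0,0],0]

```text
time: 10.8
tool_pos: [0.4815, -0.2474, 0.0906]
tool_rot: [-3.118, -0.012, 0.152]
contact_force: [-0.5, -0.2, 0.0]
opening: 0.0397
```

```bash
python3 -c "
from h import *
plane((.484,-.2505,.125),.148)
snap('scene','s6.png')
a=cv2.imread('pics/s6.png');cv2.imwrite('pics/c14.png',cv2.resize(a[90:240,150:330],None,fx=4,fy=4,interpolation=cv2.INTER_CUBIC))"
```

```text
end now [ 0.4812 -0.2484  0.1306] toolz [ 0.008  0.025 -1.   ]
from [ 0.4815 -0.2474  0.0906] [-3.118 -0.012  0.152] d [ 0.0028 -0.0021 -0.0056] dyaw -0.004 n 1 t 10.8
[[[0.0024, 0.0026, 0.0056], 0.004]]
```

View pics/c14.png

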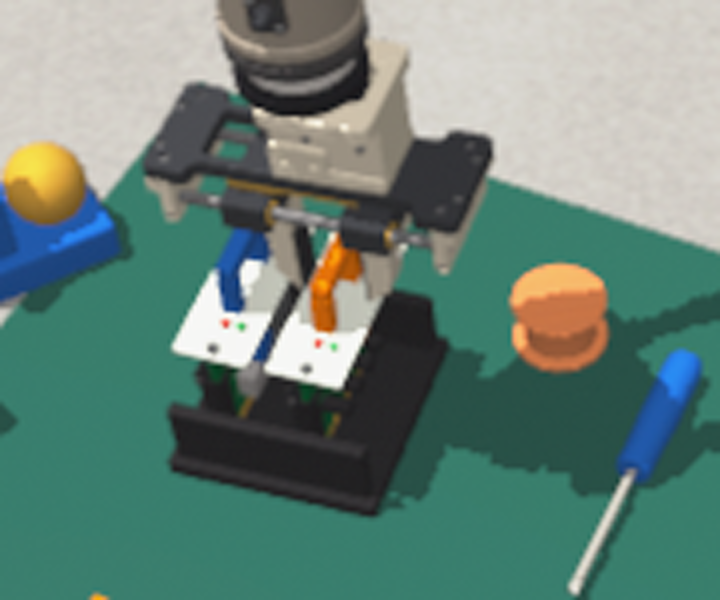

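carry_out:
  targets:
    - [[0.002,0.003,0.006],0]
    - [[0,0,0.001],0]

```text
time: 11.1
tool_pos: [0.4854, -0.251, 0.0863]
tool_rot: [-3.122, -0.016, 0.152]
contact_force: [1.2, -0.5, 0.3]
opening: 0.0395
```

carry_out:
  targets:
    - [[0,0,0.001],0]
    - [[0,0,0.001],0]
    - [[0,0,0.001],0]
    - [[0,0,0],0]
  fingers: 1.0
  grip_force: 30

```text
time: 11.6
tool_pos: [0.4858, -0.2513, 0.0837]
tool_rot: [-3.123, -0.017, 0.152]
contact_force: [-0.6, -1.0, -1.1]
opening: 0.0118
```

```bash
python3 -c "
from h import *
plane((.484,-.2505,.125),.148)"
```

```text
end now [ 0.4853 -0.2522  0.1237] toolz [ 0.014  0.021 -1.   ]
from [ 0.4858 -0.2513  0.0837] [-3.123 -0.017  0.152] d [-0.0013  0.0017  0.0013] dyaw -0.004 n 1 t 11.6
[[[-0.001, -0.0019, -0.0013], 0.004]]
```

```bash
python3 -c "
from h import *
s=monitor.observe()
plan(np.array(s['tool_pos'])+[0,0,.10],step=.02)"
```

```text
from [ 0.4858 -0.2513  0.0837] [-3.123 -0.017  0.152] d [0.  0.  0.1] dyaw 0 n 5 t 11.6
[[[0.0, -0.0, -0.02], 0.0], [[0.0, -0.0, -0.02], 0.0], [[0.0, -0.0, -0.02], 0.0], [[0.0, -0.0, -0.02], 0.0], [[0.0, -0.0, -0.02], 0.0]]
```

carry_out:
  targets:
    - [[0.0003,-0.0004,-0.01],0]
    - [[0.0003,-0.0004,-0.02],0]
    - [[0.0003,-0.0004,-0.02],0]
    - [[0.0003,-0.0004,-0.02],0]

```text
time: 12.1
tool_pos: [0.484, -0.2504, 0.1538]
tool_rot: [-3.119, -0.011, 0.152]
contact_force: [-0.4, 0.4, -3.7]
opening: 0.0117
```

```bash
python3 -c "
from h import *
plan((.486,-.25,.2))
snap('wrist','w12.png')"
```

```text
from [ 0.484  -0.2504  0.1538] [-3.119 -0.011  0.152] d [0.002  0.0004 0.0462] dyaw 0 n 1 t 12.1
[[[0.0026, -0.0011, -0.0462], 0.0]]
```

View pics/w12.png

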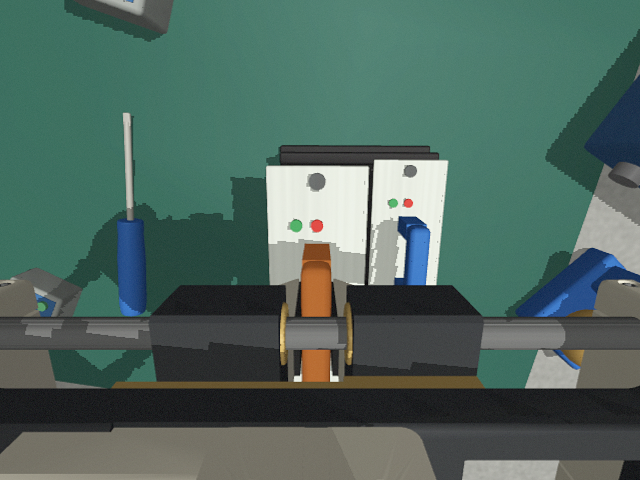

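carry_out:
  targets:
    - [[0.001,-0.001,-0.035],0]
    - [[0.001,-0.001,-0.035],0]
    - [[0.001,-0.001,-0.035],0]
    - [[0,0,0],0]

```text
time: 12.65
tool_pos: [0.4855, -0.2487, 0.2635]
tool_rot: [-3.119, -0.012, 0.152]
contact_force: [0.5, 0.1, -4.9]
opening: 0.0116
```

```bash
python3 -c "
from h import *
a=cv2.imread('pics/w12.png');cv2.imwrite('pics/c15.png',cv2.resize(a[140:290,240:460],None,fx=3.6,fy=3.6,interpolation=cv2.INTER_CUBIC))
snap('wrist','w13.png');
a=cv2.imread('pics/w13.png');cv2.imwrite('pics/c16.png',cv2.resize(a[140:290,240:460],None,fx=3.6,fy=3.6,interpolation=cv2.INTER_CUBIC))
"
```

```text
(no output)
```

View pics/c16.png

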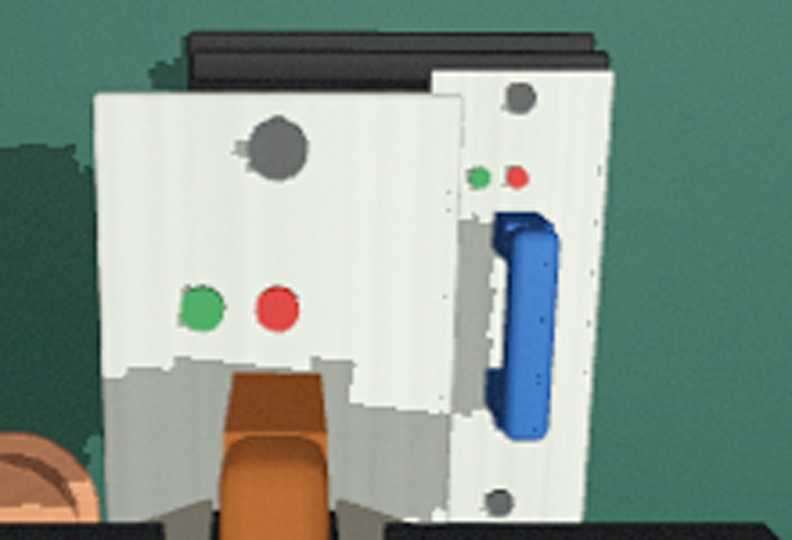

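```bash
python3 - <<'E'
from h import *
s=monitor.observe();c=K,R,t=cam('wrist')
T=Ro.from_euler('xyz',s['tool_rot']).as_matrix();p=np.array(s['tool_pos'])
def tf(u,v,d): X=np.linalg.inv(K)@[u,v,1]*d; return T.T@(R.T@(X-t)-p)
def tz(u,v,z): # tool-plane z
    a=tf(u,v,0.);b=tf(u,v,1.); return a+(b-a)*(z-a[2])/(b[2]-a[2])
g=lambda x,y:(240+(x+.5)/3.6-.5,140+(y+.5)/3.6-.5)
print('edge @depth',tf(*g(278,95),.1655))
for zz in (-.031,-.036):
  a=[tz(*g(*q),zz) for q in [(94,94),(462,96),(104,400),(452,400)]]
  print(zz,np.round(a,4).tolist(), 'w',np.linalg.norm(a[0]-a[1]),'edge mid',((a[0]+a[1])/2).round(4),'dirs',[np.arctan2((a[i]-a[i+2])[1],(a[i]-a[i+2])[0]).round(4) for i in(0,1)], np.arctan2((a[1]-a[0])[0],(a[1]-a[0])[1]))
  print('hole',tz(*g(277,149),zz),'hd',tz(*g(277,375),zz))
E
```

```text
edge @depth [ 6.22136770e-02  9.68629801e-05 -2.76815417e-02]
-0.031 [[0.0625, -0.0234, -0.031], [0.0623, 0.0236, -0.031], [0.0217, -0.0236, -0.031], [0.0217, 0.0239, -0.031]] w 0.04708073703441397 edge mid [ 0.0624  0.0001 -0.031 ] dirs [np.float64(0.0043), np.float64(-0.0056)] -0.005413931349464629
hole [ 5.55518539e-02 -4.04768081e-05 -3.10000000e-02] hd [ 2.52409425e-02 -2.33691438e-05 -3.10000000e-02]
-0.036 [[0.0628, -0.0228, -0.036], [0.0625, 0.0229, -0.036], [0.0232, -0.0229, -0.036], [0.0232, 0.0231, -0.036]] w 0.04566274178871491 edge mid [ 0.0626  0.0001 -0.036 ] dirs [np.float64(0.0043), np.float64(-0.0056)] -0.005413931349464755
hole [ 5.60072037e-02 -5.67173993e-05 -3.60000000e-02] hd [ 2.66092076e-02 -4.01249900e-05 -3.60000000e-02]
```

```bash
cat >> h.py <<'E'
PC=np.array([-.0017,0,-.0313])
def planp(c,yaw,**k):
    s=monitor.observe(); R=Ro.from_euler('xyz',s['tool_rot']); y0=s['tool_rot'][2]
    print('panel now',(np.array(s['tool_pos'])+R.apply(PC)).round(4),'toolz',R.apply([0,0,1]).round(3))
    R2=Ro.from_euler('z',yaw-y0)*R
    plan(np.array(c)-R2.apply(PC),yaw,**k)
E
python3 -c "
from h import *
planp((.5975,.194,.30),.029)"
```

```text
panel now [ 0.4827 -0.2492  0.2925] toolz [ 0.005  0.027 -1.   ]
from [ 0.4845 -0.2481  0.2612] [-3.116 -0.009  0.152] d [0.1149 0.4429 0.0075] dyaw -0.123 n 9 t 12.7
[[[0.02, -0.047, 0.001], 0.014], [[0.019, -0.047, 0.001], 0.014], [[0.019, -0.047, 0.001], 0.014], [[0.018, -0.047, 0.001], 0.014], [[0.018, -0.048, 0.001], 0.014], [[0.017, -0.048, 0.001], 0.014], [[0.016, -0.048, 0.001], 0.014], [[0.016, -0.048, 0.001], 0.014], [[0.015, -0.049, 0.001], 0.014]]
```

carry_out:
  targets:
    - [[0.01,-0.02,-0.001],0.014]
    - [[0.02,-0.045,-0.001],0.014]
    - [[0.019,-0.047,-0.001],0.014]
    - [[0.018,-0.047,-0.001],0.014]
    - [[0.018,-0.045,-0.001],0.014]

```text
time: 13.32
tool_pos: [0.5407, -0.0313, 0.2589]
tool_rot: [-3.106, 0.013, 0.072]
contact_force: [0.5, -0.6, -4.1]
opening: 0.012
```

```bash
python3 -c "
from h import *
planp((.5975,.194,.30),.029)"
```

```text
panel now [ 0.5394 -0.0325  0.2902] toolz [-0.015  0.035 -0.999]
from [ 0.5407 -0.0313  0.2589] [-3.106  0.013  0.072] d [0.0581 0.2264 0.0098] dyaw -0.043 n 5 t 13.32
[[[0.015, -0.044, -0.001], 0.009], [[0.014, -0.045, -0.001], 0.009], [[0.014, -0.045, -0.001], 0.009], [[0.014, -0.045, -0.001], 0.009], [[0.013, -0.045, -0.001], 0.009]]
```

carry_out:
  targets:
    - [[0.014,-0.04,-0.002],0.009]
    - [[0.014,-0.04,-0.002],0.009]
    - [[0.014,-0.04,-0.002],0.009]
    - [[0.012,-0.035,-0.002],0.009]
    - [[0.006,-0.02,-0.002],0.009]
    - [[0,0,0],0]

```text
time: 14.08
tool_pos: [0.5858, 0.1563, 0.2563]
tool_rot: [-3.106, 0.043, 0.031]
contact_force: [-0.0, -1.1, -3.9]
opening: 0.0119
```

```bash
python3 -c "
from h import *
planp((.5975,.194,.29),.029)
import time
snap('wrist','w14.png');snap('scene','s7.png')
planp((.5975,.194,.29),.029)"
```

```text
panel now [0.5854 0.1551 0.2877] toolz [-0.044  0.035 -0.998]
from [0.5858 0.1563 0.2563] [-3.106  0.043  0.031] d [0.0121 0.0389 0.0023] dyaw -0.002 n 1 t 14.07
[[[0.0132, -0.0386, -0.0015], 0.002]]
panel now [0.5853 0.1534 0.2881] toolz [-0.044  0.034 -0.998]
from [0.5856 0.1545 0.2567] [-3.106  0.043  0.029] d [0.0122 0.0406 0.0019] dyaw -0.0 n 1 t 14.18
[[[0.0133, -0.0403, -0.0011], 0.0]]
```

View pics/w14.png

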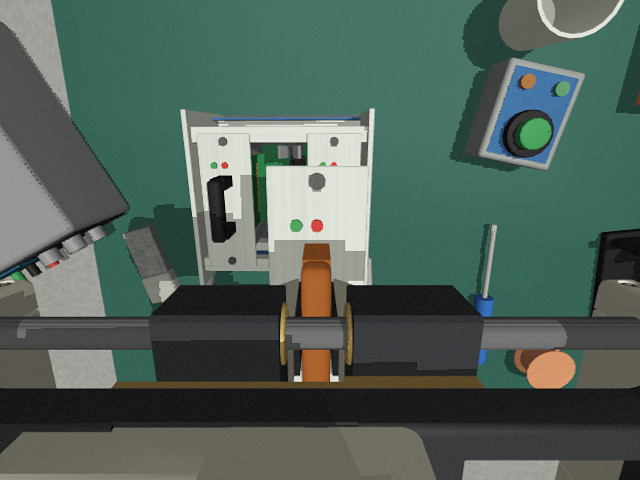

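View pics/s7.png

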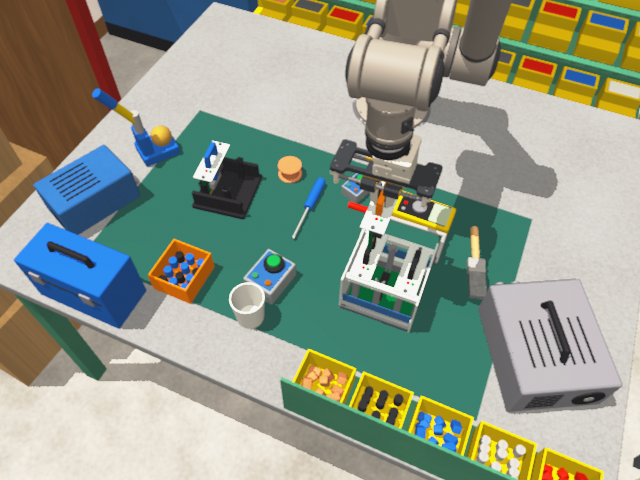

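carry_out:
  targets:
    - [[0.007,-0.02,0],0]
    - [[0.006,-0.02,0],0]
    - [[0,0,0],0]

```text
time: 14.55
tool_pos: [0.5977, 0.1941, 0.2559]
tool_rot: [-3.107, 0.046, 0.026]
contact_force: [-0.7, -0.8, -3.3]
opening: 0.0119
```

```bash
python3 -c "
from h import *
planp((.5975,.194,.29),.029)"
```

```text
panel now [0.5975 0.193  0.2872] toolz [-0.046  0.034 -0.998]
from [0.5977 0.1941 0.2559] [-3.107  0.046  0.026] d [0.     0.001  0.0028] dyaw 0.003 n 1 t 14.55
[[[-0.0001, -0.0011, -0.0028], -0.003]]
```

carry_out:
  targets:
    - [[-0.06,0,0],0]
    - [[-0.06,0,0],0]

```text
time: 14.8
tool_pos: [0.4781, 0.1895, 0.2567]
tool_rot: [-3.108, 0.05, 0.022]
contact_force: [0.1, 0.1, -2.6]
opening: 0.0116
```

carry_out:
  targets:
    - [[0.015,0,0],0]
    - [[0.015,0,0],0]
    - [[0.015,0,0],0]

```text
time: 15.18
tool_pos: [0.5195, 0.1889, 0.2545]
tool_rot: [-3.109, 0.054, 0.022]
contact_force: [0.1, 0.3, -4.1]
opening: 0.0116
```

carry_out:
  targets:
    - [[0.06,0,0],0]

```text
time: 15.3
tool_pos: [0.5802, 0.1902, 0.2523]
tool_rot: [-3.109, 0.053, 0.023]
contact_force: [2.1, 0.3, -2.3]
opening: 0.0117
```

```bash
python3 -c "
from h import *
planp((.5975,.194,.29),.029)
snap('scene','s8.png')
a=cv2.imread('pics/s8.png');cv2.imwrite('pics/c17.png',cv2.resize(a[180:330,330:450],None,fx=5,fy=4,interpolation=cv2.INTER_CUBIC) if 0 else cv2.resize(a[180:320,320:460],None,fx=4.2,fy=4.2,interpolation=cv2.INTER_CUBIC))
planp((.5975,.194,.29),.029)
"
```

```text
panel now [0.5801 0.1892 0.2836] toolz [-0.054  0.031 -0.998]
from [0.5802 0.1902 0.2523] [-3.109  0.053  0.023] d [0.0173 0.0048 0.0064] dyaw 0.006 n 1 t 15.3
[[[0.0171, -0.0046, -0.0072], -0.006]]
panel now [0.5887 0.1881 0.2785] toolz [-0.052  0.03  -0.998]
from [0.5887 0.1891 0.2472] [-3.11   0.051  0.02 ] d [0.0088 0.0059 0.0115] dyaw 0.009 n 1 t 15.35
[[[0.0083, -0.0061, -0.0118], -0.009]]
```

View pics/c17.png

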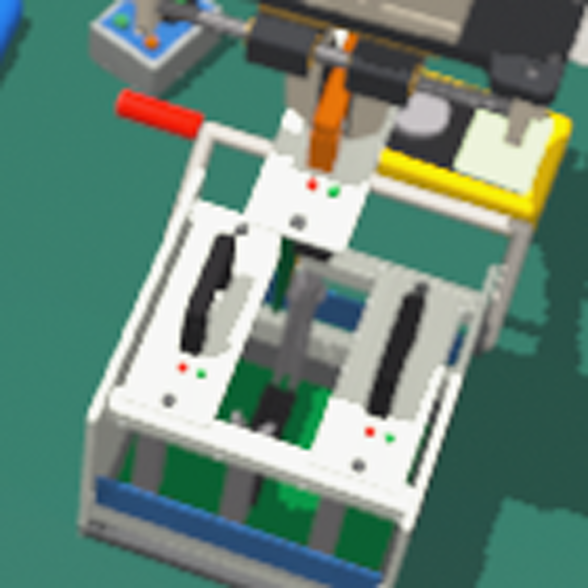

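```bash
python3 -c "
from h import *
snap('scene','s9.png');s=monitor.observe();R=Ro.from_euler('xyz',s['tool_rot']);P=np.array(s['tool_pos'])+R.apply(PC);print(P,R.apply([0,0,1]))
a=cv2.imread('pics/s9.png');cv2.imwrite('pics/c18.png',cv2.resize(a[200:290,350:430],None,fx=6.6,fy=6.6,interpolation=cv2.INTER_CUBIC))
c=cam('scene');t=P+[.05,-.008,0]
f=lambda p:((proj(c,p)-[350,200])*6.6).round(0)
for q in (t,t+[0,0,-.1],t+[-.0067,0,-.1],t+[-.0067,.0035,-.1]):print(f(q))
for q in ((.064,.024),(.064,-.024)): print('pan',f(P+[*q,0]))
"
```

```text
[0.58537477 0.18788607 0.2780329 ] [-0.05582714  0.02991782 -0.99799211]
[237. 197.]
[203. 383.]
[210. 367.]
[221. 371.]
pan [326. 271.]
pan [168. 215.]
```

View pics/c18.png

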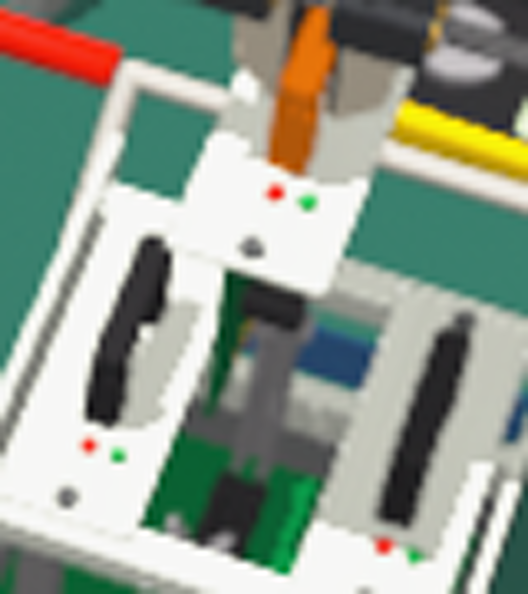

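```bash
python3 -c "
from h import *
c=cam('scene');w=.029
f=lambda p:((proj(c,p)-[350,200])*6.6).round(0)
g=lambda x,y,z:np.array([.5975+x*np.cos(w)-y*np.sin(w),.194+x*np.sin(w)+y*np.cos(w),z])
for n,q in (('A+64,26',g(.064,.026,.123)),('B+64,-26',g(.064,-.026,.123)),('B-64,-26',g(-.064,-.026,.123)),('A -64 26',g(-.064,.026,.123)),('Bhandle top far',g(.027,-.05,.163)),('A handle top far',g(.027,.05,.163)),('grip',(.4738,.0488,.1022))): print(n,f(q))
"
```

```text
A+64,26 [282. 583.]
B+64,-26 [127. 530.]
B-64,-26 [251. 227.]
A -64 26 [398. 275.]
Bhandle top far [105. 348.]
A handle top far [407. 450.]
grip [-7. 25.]
```

```bash
python3 -c "
from h import *
s=monitor.observe();print(s['tool_pos'],s['tool_rot'])
snap('wrist','w15.png');s=monitor.observe();print(s['tool_pos'],s['tool_rot'],s['time'])
a=cv2.imread('pics/w15.png');cv2.imwrite('pics/c19.png',cv2.resize(a[140:290,240:460],None,fx=3.6,fy=3.6,interpolation=cv2.INTER_CUBIC))
snap('top','t3.png')"
```

```text
[0.58532446 0.18885539 0.2467018 ] [-3.11059384  0.05529173  0.01937609]
[0.58269185 0.189191   0.24773769] [-3.1102475   0.05696349  0.02007069] 15.45
```

View pics/c19.png

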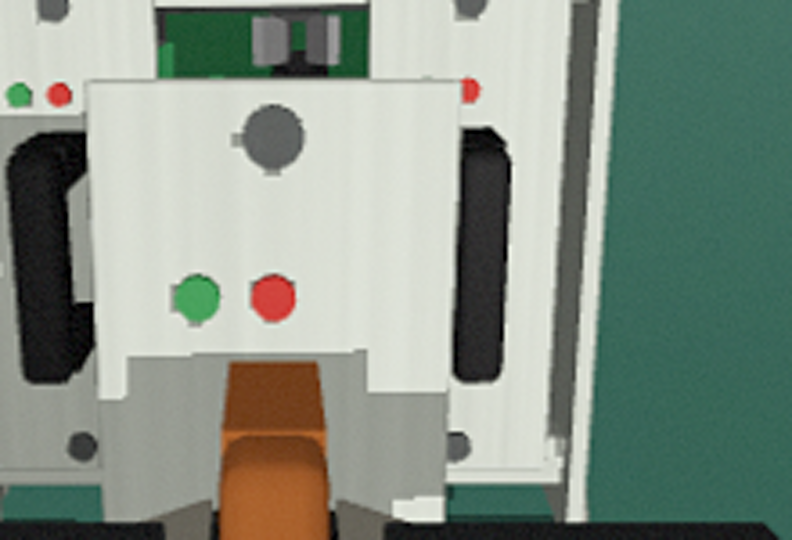

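View pics/t3.png

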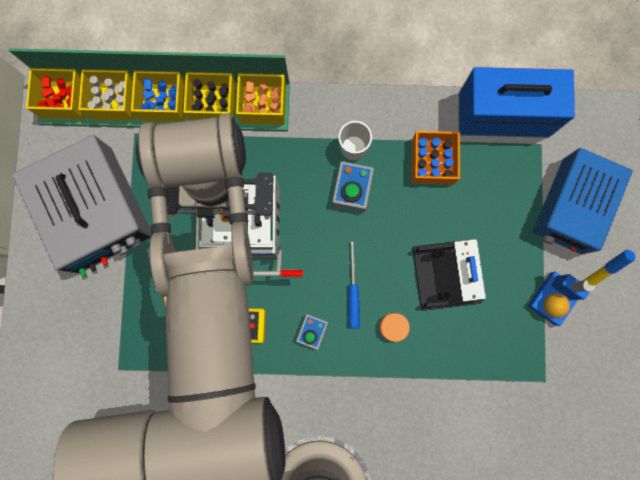

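```bash
python3 - <<'E'
from h import *
c=cam('wrist');K,R,t=c;s=monitor.observe();print(s['tool_pos'],s['tool_rot'])
T=Ro.from_euler('xyz',s['tool_rot']);
g=lambda x,y:(240+(x+.5)/3.6-.5,140+(y+.5)/3.6-.5)
a,b=[onz(c,*g(*q),.123) for q in((156,40),(370,40))]
print('slot edges',a,b,(a+b)/2)
# expected slot centre line at that x
m=(a+b)/2;print('expected y',.194+(m[0]-.5975)*.029)
for q in((53,8),(470,8)): print('hole far',onz(c,*g(*q),.123))
for q in((82,447),(458,447)): print('hole near',onz(c,*g(*q),.123))
def w(u,v,d): return R.T@(np.linalg.inv(K)@[u,v,1]*d-t)
print('held far edge',w(*g(86,80),.1615),w(*g(463,79),.1615),'handle pt',np.array(s['tool_pos'])+T.apply([-.0017,0,-.0603]))
E
```

```text
[0.58116571 0.18951008 0.24901678] [-3.10984271  0.05657734  0.0207723 ]
slot edges [0.6412524  0.22369103 0.123     ] [0.6423448  0.17155566 0.123     ] [0.6417986  0.19762335 0.123     ]
expected y 0.19528465937576375
hole far [0.64825522 0.24869326 0.123     ]
hole far [0.65029481 0.1478794  0.123     ]
hole near [0.53371051 0.24501708 0.123     ]
hole near [0.53688489 0.14336819 0.123     ]
held far edge [0.64661932 0.21417434 0.2773165 ] [0.64764861 0.16620295 0.27580076] handle pt [0.5829159  0.18763182 0.30928608]
```

```bash
sed -i 's/^PC=.*/PC=np.array([-.0017,0,-.0603])/' h.py; python3 -c "
from h import *
planp((.597,.1935,.275),.029,step=.025)"
```

```text
panel now [0.5829 0.1876 0.3093] toolz [-0.057  0.031 -0.998]
from [0.5812 0.1895 0.249 ] [-3.11   0.057  0.021] d [ 0.0141  0.0059 -0.0343] dyaw 0.008 n 2 t 15.5
[[[0.008, -0.002, 0.017], -0.004], [[0.008, -0.002, 0.017], -0.004]]
```

carry_out:
  targets:
    - [[0.008,-0.002,0.015],-0.004]
    - [[0.006,-0.002,0.015],-0.004]
    - [[0,0,0],0]
    - [[0,0,0],0]

```text
time: 16.0
tool_pos: [0.5936, 0.1952, 0.2176]
tool_rot: [-3.109, 0.055, 0.03]
contact_force: [0.7, 0.4, -3.4]
opening: 0.0119
```

```bash
python3 -c "
from h import *
planp((.597,.1935,.257),.029,step=.025)
snap('scene','s10.png')
planp((.597,.1935,.257),.029,step=.025)
snap('wrist','w16.png')
planp((.597,.1935,.257),.029,step=.025)
a=cv2.imread('pics/s10.png');cv2.imwrite('pics/c20.png',cv2.resize(a[210:330,335:455],None,fx=5,fy=5,interpolation=cv2.INTER_CUBIC))
a=cv2.imread('pics/w16.png');cv2.imwrite('pics/c21.png',cv2.resize(a[110:290,200:430],None,fx=3.3,fy=3.3,interpolation=cv2.INTER_CUBIC))
"
```

```text
panel now [0.5953 0.1933 0.2778] toolz [-0.056  0.031 -0.998]
from [0.5936 0.1952 0.2176] [-3.109  0.055  0.03 ] d [ 0.0017  0.0002 -0.0208] dyaw -0.001 n 1 t 16.0
[[[0.0029, 0.0005, 0.0207], 0.001]]
panel now [0.5952 0.1932 0.2778] toolz [-0.056  0.031 -0.998]
from [0.5935 0.1952 0.2176] [-3.109  0.055  0.03 ] d [ 0.0018  0.0003 -0.0208] dyaw -0.001 n 1 t 16.05
[[[0.003, 0.0005, 0.0207], 0.001]]
panel now [0.5953 0.1932 0.278 ] toolz [-0.055  0.031 -0.998]
from [0.5936 0.1952 0.2177] [-3.109  0.055  0.03 ] d [ 0.0017  0.0003 -0.021 ] dyaw -0.001 n 1 t 16.1
[[[0.0029, 0.0005, 0.0208], 0.001]]
```

View pics/c20.png

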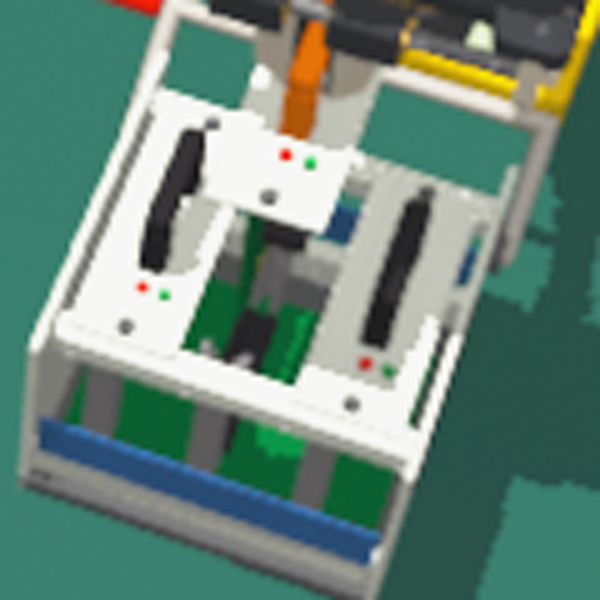

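View pics/c21.png

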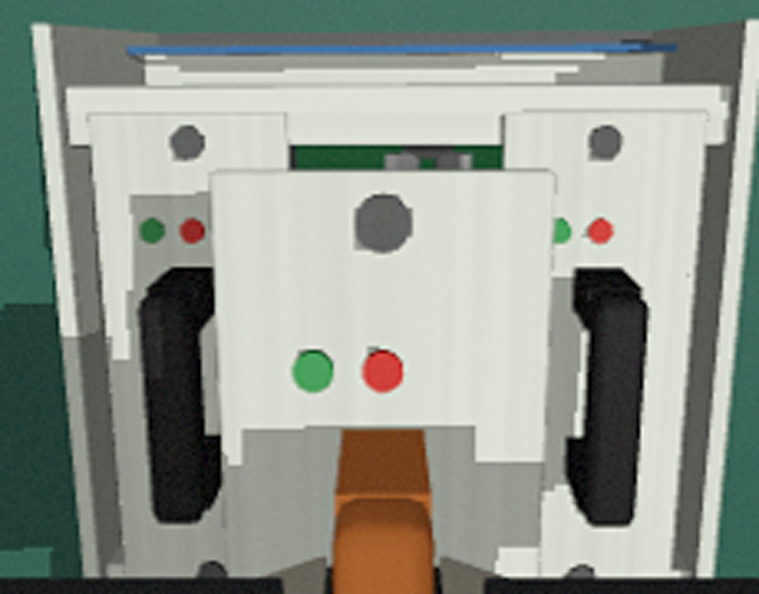

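```bash
python3 - <<'E'
from h import *
c=cam('wrist');K,R,t=c;s=monitor.observe()
g=lambda x,y:(200+(x+.5)/3.3-.5,110+(y+.5)/3.3-.5)
A=[onz(c,*g(*q),.123) for q in((187,143),(605,142))];print('far holes',A,'mid',(A[0]+A[1])/2)
B=[onz(c,*g(*q),.123) for q in((288,130),(503,130))];print('slot edges',B,(B[0]+B[1])/2)
m=(A[0]+A[1])/2; print('centre',m[:2]-.057*np.array([np.cos(.029),np.sin(.029)]))
d=A[0]-A[1];print('yaw',np.arctan2(-d[0],d[1]))
def w(u,v,d): return R.T@(np.linalg.inv(K)@[u,v,1]*d-t)
wd=342/3.3; dep=352.3*.048/wd
a,b=w(*g(211,173),dep),w(*g(553,172),dep);print('held edge',a,b,(a+b)/2,'yaw',np.arctan2(-(a-b)[0],(a-b)[1]))
# level plane check: with edge z, width lower
for z in (.243,.246,.249,.252):
  e=[onz(c,*g(*q),z) for q in((211,173),(553,172),(228,480),(543,480))]
  print(z,np.linalg.norm(e[0]-e[1]),np.linalg.norm(e[2]-e[3]),((e[0]+e[1])/2).round(4))
E
```

```text
far holes [array([0.65338   , 0.24748545, 0.123     ]), array([0.65661885, 0.14724814, 0.123     ])] mid [0.65499943 0.19736679 0.123     ]
slot edges [array([0.65713851, 0.22306296, 0.123     ]), array([0.65866333, 0.17167129, 0.123     ])] [0.65790092 0.19736712 0.123     ]
centre [0.5980234  0.19571403]
yaw 0.03230059759182327
held edge [0.6585372  0.22061505 0.24442931] [0.66000377 0.17266274 0.24287055] [0.65927048 0.19663889 0.24364993] yaw 0.03057450650254032
0.243 0.04821430807177213 0.048374991815032124 [0.6592 0.1968 0.243 ]
0.246 0.047350309043356555 0.04750811333851058 [0.6595 0.1967 0.246 ]
0.249 0.04648631001494098 0.046641234861989025 [0.6598 0.1966 0.249 ]
0.252 0.045622310986525444 0.04577435638546745 [0.6601 0.1965 0.252 ]
```

```bash
cat >> h.py <<'E'
def rel(d,dyaw=0,**k):
    s=monitor.observe(); plan(np.array(s['tool_pos'])+d,s['tool_rot'][2]+dyaw,**k)
E
python3 -c "
from h import *
rel([.0027,0,-.03],0.001,n=1);rel([0,0,-.01],n=1)"
```

```text
from [0.5936 0.1952 0.2177] [-3.109  0.055  0.03 ] d [ 0.0027  0.     -0.03  ] dyaw 0.001 n 1 t 16.1
[[[0.0043, 0.0011, 0.0298], -0.001]]
from [0.5936 0.1952 0.2177] [-3.109  0.055  0.03 ] d [ 0.    0.   -0.01] dyaw 0.0 n 1 t 16.1
[[[0.0005, 0.0003, 0.01], -0.0]]
```

carry_out:
  targets:
    - [[0.0033,0.0003,0.008],-0.001]
    - [[0.0005,0.0003,0.01],0]
    - [[0.0005,0.0003,0.01],0]
    - [[0,0,0],0]
    - [[0,0,0],0]

```text
time: 16.73
tool_pos: [0.5964, 0.1952, 0.1879]
tool_rot: [-3.109, 0.054, 0.031]
contact_force: [-0.3, -0.5, -3.6]
opening: 0.0114
```

```bash
python3 -c "
from h import *
s=monitor.observe();print(s['tool_pos'],s['tool_rot'],s['contact_force'])
snap('wrist','w17.png');snap('scene','s11.png')
a=cv2.imread('pics/s11.png');cv2.imwrite('pics/c22.png',cv2.resize(a[220:320,340:440],None,fx=6,fy=6,interpolation=cv2.INTER_CUBIC))
a=cv2.imread('pics/w17.png');cv2.imwrite('pics/c23.png',cv2.resize(a[90:290,200:430],None,fx=3,fy=3,interpolation=cv2.INTER_CUBIC))
"
```

```text
[0.59638787 0.19517875 0.18788672] [-3.10897012  0.0540617   0.03066442] [-0.25509535 -0.50977138 -3.56258176]
```

View pics/c22.png

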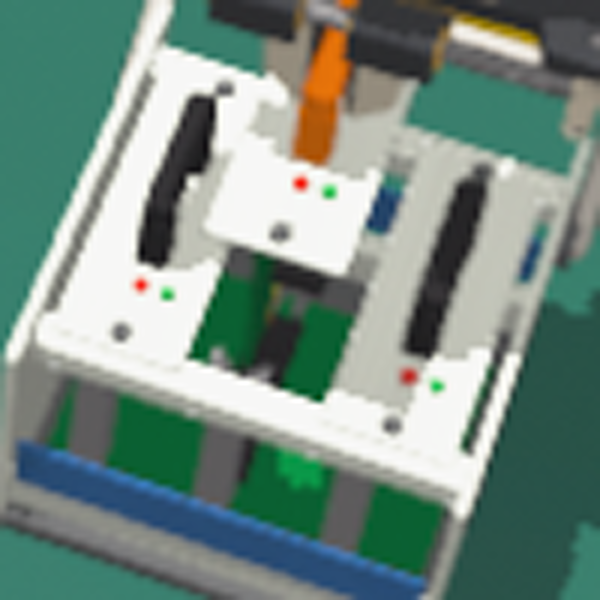

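View pics/c23.png

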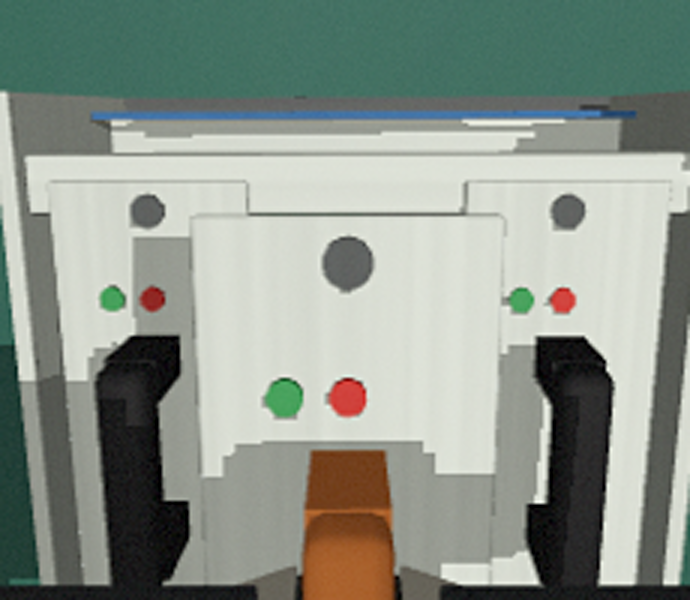

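```bash
cat > rr.py <<'E'
from h import *
def run(g,HA,HB,e1,e2,n1,n2):
    c=cam('wrist');K,R,t=c
    A=[onz(c,*g(*q),.123) for q in(HA,HB)];m=(A[0]+A[1])/2;d=A[0]-A[1];yaw=np.arctan2(-d[0],d[1])
    rc=m[:2]-.057*np.array([np.cos(.03),np.sin(.03)])
    def w(z): return [onz(c,*g(*q),z) for q in(e1,e2)]
    from scipy.optimize import brentq
    z=brentq(lambda z:np.linalg.norm(np.subtract(*w(z)))-.048,.1,.3)
    zn=brentq(lambda z:np.linalg.norm(np.subtract(*[onz(c,*g(*q),z) for q in(n1,n2)]))-.048,.1,.3)
    a,b=w(z);em=(a+b)/2;hc=em[:2]-.064*np.array([np.cos(.03),np.sin(.03)])
    print('rack',rc.round(4),'yaw',yaw.round(4),'sep',np.linalg.norm(d).round(4),'held',hc.round(4),'z',round(z,4),'znear',round(zn,4),'yaw',np.arctan2(-(a-b)[0],(a-b)[1]).round(4),'need',(rc-hc).round(4))
E
python3 - <<'E'
from rr import *
run(lambda x,y:(200+(x+.5)/3-.5,90+(y+.5)/3-.5),(148,211),(568,211),(190.5,215.5),(503.5,216),(205,475),(493,475))
E
```

```text
rack [0.5979 0.1955] yaw 0.0317 sep 0.1 held [0.5983 0.1949] z 0.2151 znear 0.2144 yaw 0.0302 need [-0.0004  0.0006]
```

carry_out:
  targets:
    - [[0.0004,0.0002,0.007],0]
    - [[0.0004,0.0002,0.007],0]
    - [[0.0004,0.0002,0.007],0]

```text
time: 17.2
tool_pos: [0.5972, 0.195, 0.1668]
tool_rot: [-3.109, 0.051, 0.031]
contact_force: [0.4, -1.1, -2.9]
opening: 0.0118
```

carry_out:
  targets:
    - [[0.0004,0.0002,0.008],0]
    - [[0.0004,0.0002,0.008],0]

```text
time: 17.45
tool_pos: [0.5971, 0.1947, 0.1495]
tool_rot: [-3.11, 0.052, 0.031]
contact_force: [-0.1, -1.9, -3.3]
opening: 0.0118
```

```bash
python3 -c "
from h import *
s=monitor.observe();print(s['tool_pos'],s['tool_rot'],s['contact_force'])
snap('wrist','w18.png')
a=cv2.imread('pics/w18.png');cv2.imwrite('pics/c24.png',cv2.resize(a[90:290,200:430],None,fx=3,fy=3,interpolation=cv2.INTER_CUBIC))
"
```

```text
[0.59708304 0.19466468 0.14945637] [-3.11013296  0.05175105  0.03059554] [-0.09499776 -1.85452301 -3.32025304]
```

View pics/c24.png

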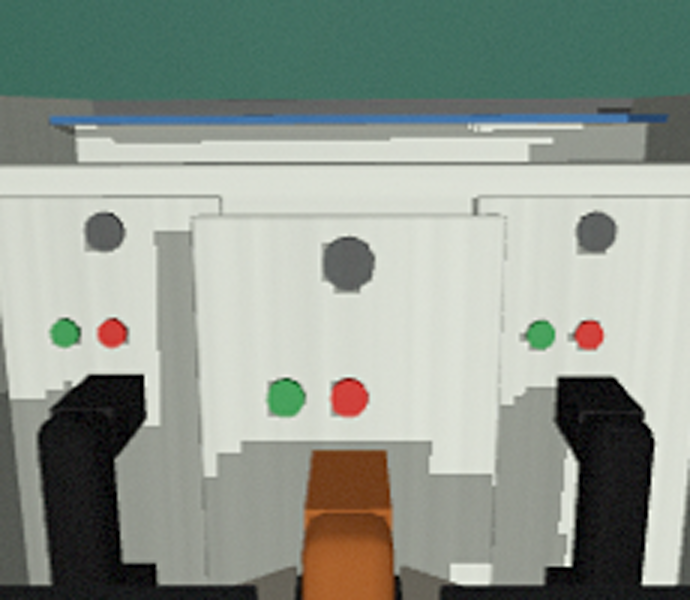

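carry_out:
  targets:
    - [[0.0004,0.0005,0.01],0]
    - [[0.0004,0.0004,0.01],0]
    - [[0.0004,0.0004,0.01],0]

```text
time: 17.88
tool_pos: [0.5963, 0.1944, 0.1164]
tool_rot: [-3.11, 0.053, 0.031]
contact_force: [0.0, -0.6, -3.5]
opening: 0.012
```

carry_out:
  targets:
    - [[0.0004,0.0003,0.009],0]
    - [[0.0002,0.0002,0.006],0]

```text
time: 18.12
tool_pos: [0.5961, 0.1944, 0.0999]
tool_rot: [-3.11, 0.053, 0.031]
contact_force: [0.5, -0.9, -3.5]
opening: 0.0118
```

```bash
python3 -c "
from h import *
s=monitor.observe();print(s['tool_pos'],s['tool_rot'],s['contact_force'])
snap('wrist','w19.png')
a=cv2.imread('pics/w19.png');cv2.imwrite('pics/c25.png',cv2.resize(a[90:290,200:430],None,fx=3,fy=3,interpolation=cv2.INTER_CUBIC))
"
```

```text
[0.59612151 0.1943657  0.0998614 ] [-3.11001429  0.05317626  0.03063414] [ 0.5013404  -0.94546232 -3.54478044]
```

View pics/c25.png

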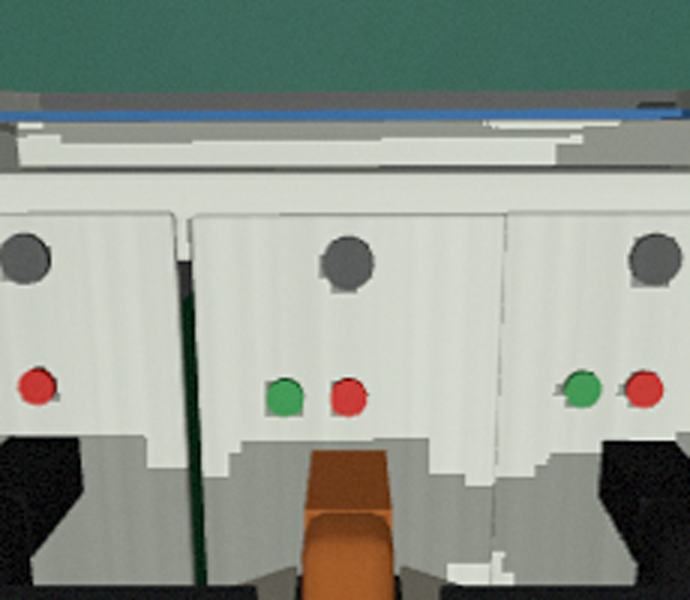

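carry_out:
  targets:
    - [[0,-0.0012,0],0]
    - [[0,-0.0003,0.002],0]

```text
time: 18.42
tool_pos: [0.5961, 0.1955, 0.0976]
tool_rot: [-3.111, 0.053, 0.031]
contact_force: [-0.2, -2.9, -2.3]
opening: 0.0117
```

carry_out:
  targets:
    - [[0,0,0.003],0]
    - [[0,0,0.003],0]

```text
time: 18.68
tool_pos: [0.5957, 0.1958, 0.0923]
tool_rot: [-3.111, 0.053, 0.031]
contact_force: [-3.4, 1.5, 11.0]
opening: 0.0116
```

```bash
python3 -c "
from h import *
s=monitor.observe();print(s['tool_pos'],s['tool_rot'],s['contact_force'])
snap('wrist','w20.png');snap('scene','s12.png')
a=cv2.imread('pics/w20.png');cv2.imwrite('pics/c26.png',cv2.resize(a[90:290,200:430],None,fx=3,fy=3,interpolation=cv2.INTER_CUBIC))
"
```

```text
[0.59571434 0.19580548 0.09232516] [-3.11064387  0.05265915  0.0305903 ] [-3.36232959  1.51280939 10.95543976]
```

View pics/c26.png

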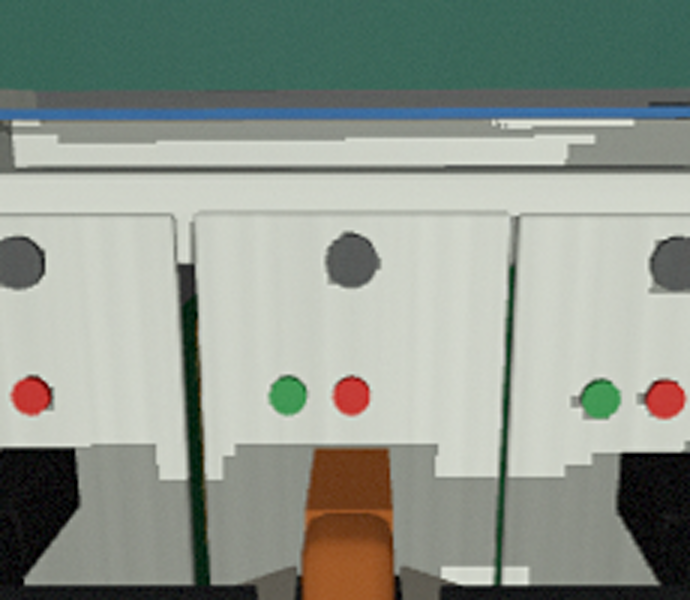

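carry_out:
  targets:
    - [[0,0,0],0]
    - [[0,0,0],0]
    - [[0,0,0],0]
  fingers: 0.67

```text
time: 19.15
tool_pos: [0.5966, 0.197, 0.0932]
tool_rot: [-3.109, 0.05, 0.031]
contact_force: [0.1, 0.0, -0.9]
opening: 0.03
```

```bash
python3 -c "
from h import *
s=monitor.observe();print(s['tool_pos'],s['tool_rot'],s['contact_force'],s['opening'])
rel([0,0,.09],n=3)
snap('wrist','w21.png')
a=cv2.imread('pics/w21.png');cv2.imwrite('pics/c27.png',cv2.resize(a[90:390,200:430],None,fx=2,fy=2,interpolation=cv2.INTER_CUBIC))
"
```

```text
[0.59657725 0.19695489 0.09316283] [-3.10872937  0.04984509  0.03068751] [ 0.14599539  0.03039508 -0.87546104] 0.030010743315002426
from [0.5966 0.197  0.0932] [-3.109  0.05   0.031] d [0.   0.   0.09] dyaw 0.0 n 3 t 19.15
[[[-0.001, -0.001, -0.03], -0.0], [[-0.001, -0.001, -0.03], -0.0], [[-0.001, -0.001, -0.03], -0.0]]
```

View pics/c27.png

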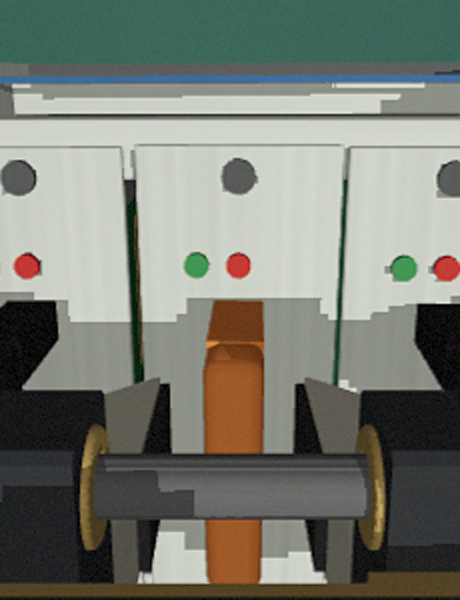

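carry_out:
  targets:
    - [[-0.001,-0.001,-0.02],0]
    - [[-0.0015,-0.001,-0.03],0]
    - [[-0.0015,-0.001,-0.04],0]
    - [[-0.0015,-0.001,-0.04],0]
    - [[0,0,0],0]

```text
time: 19.82
tool_pos: [0.5976, 0.1969, 0.2265]
tool_rot: [-3.108, 0.051, 0.03]
contact_force: [-0.3, -0.5, -0.1]
opening: 0.0305
```

```bash
python3 -c "
from h import *
snap('wrist','w22.png');snap('scene','s13.png')
a=cv2.imread('pics/s13.png');cv2.imwrite('pics/c28.png',cv2.resize(a[200:330,320:460],None,fx=4.3,fy=4.3,interpolation=cv2.INTER_CUBIC))
plan((.437,.072,.21),1.6)"
```

```text
from [0.5958 0.1965 0.2227] [-3.109  0.058  0.03 ] d [-0.1588 -0.1245 -0.0127] dyaw 1.57 n 10 t 19.93
[[[-0.016, 0.012, 0.002], -0.157], [[-0.018, 0.009, 0.002], -0.157], [[-0.019, 0.006, 0.002], -0.157], [[-0.02, 0.003, 0.002], -0.157], [[-0.02, 0.0, 0.002], -0.157], [[-0.02, -0.003, 0.003], -0.157], [[-0.019, -0.006, 0.003], -0.157], [[-0.018, -0.009, 0.003], -0.157], [[-0.016, -0.012, 0.003], -0.157], [[-0.014, -0.014, 0.003], -0.157]]
```

View pics/w22.png

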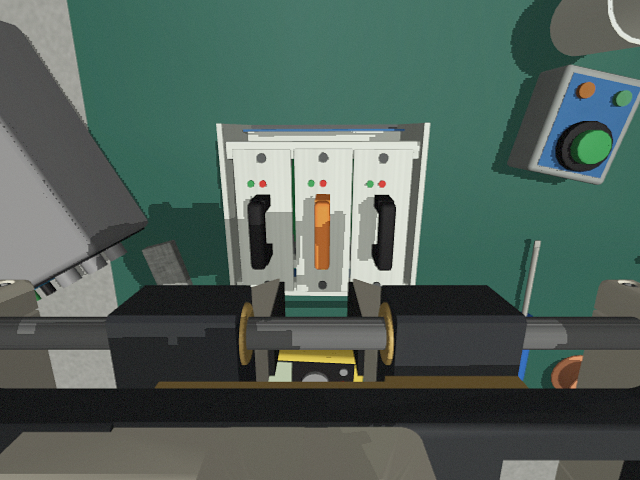

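View pics/c28.png

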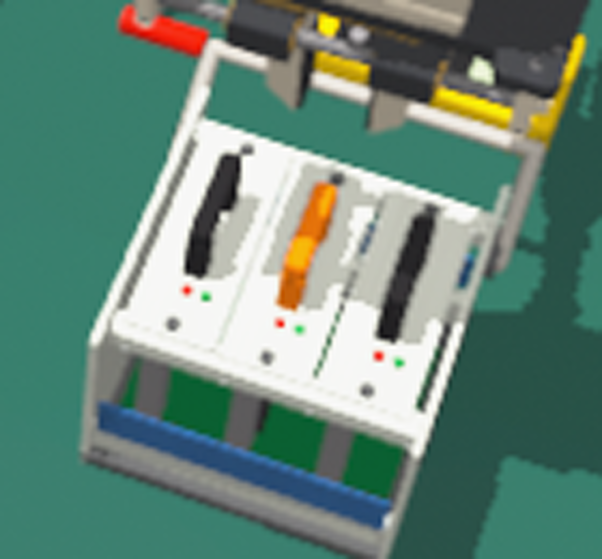

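Module is home and flush between the two black-handled ones (wrist 322,230). Now to the bail.

carry_out:
  targets:
    - [[-0.016,0.012,0.002],-0.157]
    - [[-0.018,0.009,0.002],-0.157]
    - [[-0.019,0.006,0.002],-0.157]
    - [[-0.02,0.003,0.002],-0.157]
    - [[-0.02,0.0,0.002],-0.157]
    - [[-0.02,-0.003,0.003],-0.157]
    - [[-0.019,-0.006,0.003],-0.157]
    - [[-0.018,-0.009,0.003],-0.157]
    - [[-0.016,-0.012,0.003],-0.157]
    - [[-0.014,-0.014,0.003],-0.157]
  fingers: 1.0

```text
time: 21.18
tool_pos: [0.4248, 0.0676, 0.1877]
tool_rot: [-3.054, -0.036, 1.65]
contact_force: [1.0, 0.4, -0.3]
opening: 0.0004
```

```bash
python3 -c "
from h import *
plane((.437,.072,.20),1.6)"
```

```text
end now [0.4284 0.0665 0.2276] toolz [-0.09   0.029 -0.996]
from [0.4248 0.0676 0.1877] [-3.054 -0.036  1.65 ] d [ 0.0086  0.0055 -0.0276] dyaw -0.05 n 1 t 21.18
[[[0.0038, 0.0114, 0.0268], 0.05]]
```

carry_out:
  targets:
    - [[0.004,0.011,0.027],0.05]
    - [[0,0,0],0]

```text
time: 21.42
tool_pos: [0.4303, 0.0726, 0.1576]
tool_rot: [-3.048, -0.032, 1.6]
contact_force: [-0.1, -0.3, 0.5]
opening: 0.0002
```

```bash
python3 -c "
from h import *
plane((.434,.072,.092),1.6,step=.04)
snap('wrist','w23.png')"
```

```text
end now [0.434  0.0715 0.1974] toolz [-0.095  0.029 -0.995]
from [0.4303 0.0726 0.1576] [-3.048 -0.032  1.6  ] d [-0.      0.0005 -0.1054] dyaw -0.0 n 3 t 21.43
[[[-0.001, 0.003, 0.035], 0.0], [[-0.001, 0.003, 0.035], 0.0], [[-0.001, 0.003, 0.035], 0.0]]
```

View pics/w23.png

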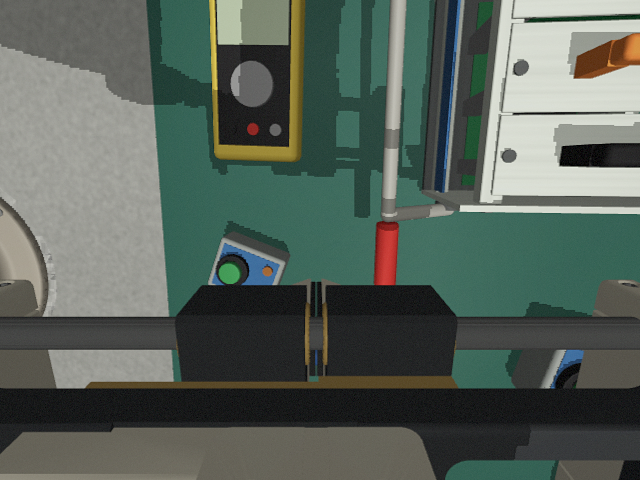

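carry_out:
  targets:
    - [[-0.001,0.003,0.035],0]
    - [[-0.001,0.003,0.035],0]
    - [[-0.001,0.003,0.033],0]
    - [[0,0,0],0]

```text
time: 21.98
tool_pos: [0.4324, 0.0728, 0.0555]
tool_rot: [-3.054, -0.031, 1.605]
contact_force: [-0.2, 0.3, 0.1]
opening: 0.0003
```

```bash
python3 -c "
from h import *
plane((.515,.072,.097),1.6,step=.013);print(monitor.observe()['contact_force'])"
```

```text
end now [0.4359 0.0716 0.0953] toolz [-0.089  0.028 -0.996]
from [0.4324 0.0728 0.0555] [-3.054 -0.031  1.605] d [0.0791 0.0004 0.0017] dyaw -0.005 n 7 t 21.98
[[[-0.0, 0.011, -0.001], 0.001], [[-0.0, 0.011, -0.001], 0.001], [[-0.0, 0.011, -0.001], 0.001], [[-0.0, 0.011, -0.001], 0.001], [[-0.0, 0.011, -0.001], 0.001], [[-0.0, 0.011, -0.001], 0.001], [[-0.0, 0.011, -0.001], 0.001]]
[-0.23997998  0.34561938  0.07802662]
```

carry_out:
  targets:
    - [[0,0.012,0.003],0]
    - [[0,0.014,0],0]
    - [[0,0.014,-0.001],0]
    - [[0,0.014,-0.001],0]

```text
time: 22.48
tool_pos: [0.4417, 0.0728, 0.0543]
tool_rot: [-2.956, -0.029, 1.611]
contact_force: [-49.9, -8.0, 39.6]
opening: 0.0005
```

```bash
python3 -c "
from h import *
snap('wrist','w24.png')
plane((.515,.072,.1),1.6,step=.013);print(monitor.observe()['contact_force'])"
```

```text
end now [0.4491 0.072  0.0936] toolz [-0.187  0.021 -0.982]
from [0.4416 0.0729 0.0543] [-2.954 -0.029  1.611] d [ 0.0659 -0.      0.0064] dyaw -0.011 n 6 t 22.52
[[[-0.0, 0.011, -0.003], 0.002], [[-0.0, 0.011, -0.003], 0.002], [[-0.0, 0.011, -0.003], 0.002], [[-0.0, 0.011, -0.003], 0.002], [[-0.0, 0.011, -0.003], 0.002], [[-0.0, 0.011, -0.003], 0.002]]
[-52.06357554  -8.75101047  42.32734827]
```

View pics/w24.png

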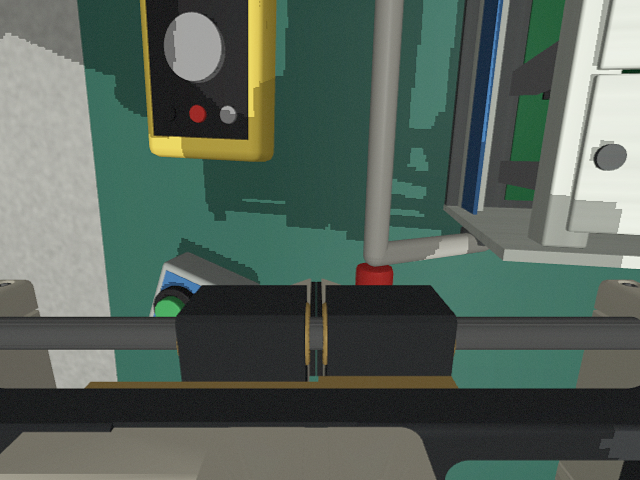

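carry_out:
  targets:
    - [[0,-0.015,0],0]
    - [[0,-0.005,-0.02],0]
    - [[0,-0.01,-0.05],0]
    - [[0,-0.01,-0.05],0]
    - [[0,0,0],0]
  fingers: 0.45
  grip_force: 10

```text
time: 23.15
tool_pos: [0.4283, 0.0683, 0.191]
tool_rot: [-2.964, -0.028, 1.613]
contact_force: [0.0, -0.0, -1.4]
opening: 0.0458
```

```bash
python3 -c "
from h import *
print(monitor.observe()['contact_force'])
plane((.47,.072,.17),1.6,step=.03);
snap('wrist','w25.png');snap('scene','s14.png')
a=cv2.imread('pics/s14.png');cv2.imwrite('pics/c29.png',cv2.resize(a[130:330,280:480],None,fx=3,fy=3,interpolation=cv2.INTER_CUBIC))"
```

```text
[ 0.01891573 -0.0179547  -1.41345218]
end now [0.4354 0.0675 0.2303] toolz [-0.178  0.02  -0.984]
from [0.4283 0.0683 0.191 ] [-2.964 -0.028  1.613] d [ 0.0346  0.0045 -0.0603] dyaw -0.013 n 3 t 23.15
[[[0.0, 0.015, 0.018], 0.004], [[0.001, 0.015, 0.018], 0.004], [[0.001, 0.015, 0.018], 0.004]]
```

View pics/w25.png

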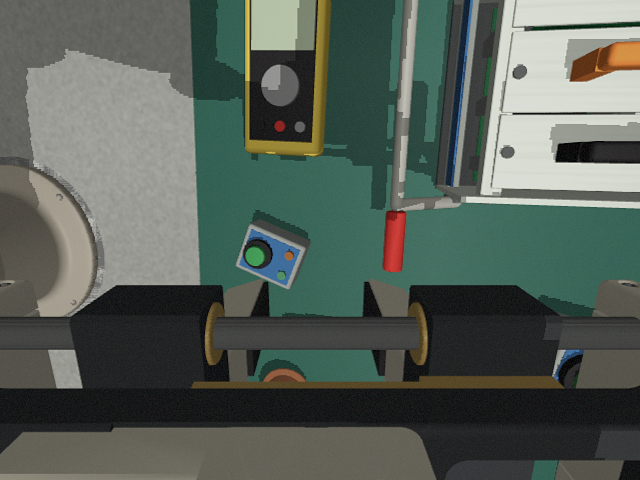

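View pics/c29.png

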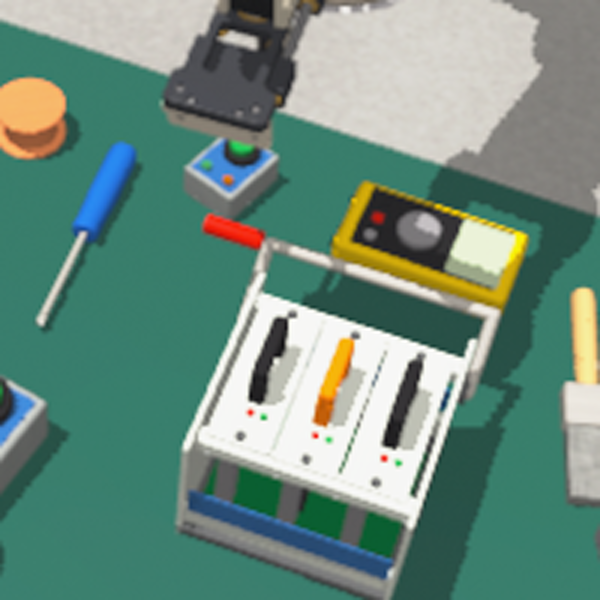

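```bash
python3 -c "
from h import *
print(two(cam('wrist'),(395,241),cam('scene'),(357.7,206.7)))
plane((.486,.072,.167),1.6,step=.03)"
```

```text
(array([0.47354814, 0.07165157, 0.1022131 ]), np.float64(0.001409107351597716))
end now [0.4334 0.0676 0.2267] toolz [-0.185  0.021 -0.982]
from [0.4259 0.0684 0.1874] [-2.956 -0.029  1.613] d [ 0.0526  0.0044 -0.0597] dyaw -0.013 n 3 t 23.25
[[[0.0, 0.021, 0.016], 0.004], [[0.0, 0.021, 0.016], 0.004], [[0.0, 0.021, 0.016], 0.004]]
```

carry_out:
  targets:
    - [[0,0.021,0.014],0.004]
    - [[0,0.021,0.014],0.004]
    - [[0,0.021,0.014],0.004]
    - [[0,0,0],0]
    - [[0,0,0],0]

```text
time: 23.88
tool_pos: [0.479, 0.0722, 0.1295]
tool_rot: [-2.948, -0.027, 1.601]
contact_force: [0.3, 0.2, 0.5]
opening: 0.0507
```

```bash
python3 -c "
from h import *
s=monitor.observe();z=Ro.from_euler('xyz',s['tool_rot']).apply([0,0,1])
plane(np.array([.4746,.072,.105])+.013*z,1.6,step=.025)
snap('wrist','w26.png')"
```

```text
end now [0.4867 0.0714 0.1687] toolz [-0.194  0.021 -0.981]
from [0.479  0.0722 0.1295] [-2.948 -0.027  1.601] d [-0.0146  0.0009 -0.0764] dyaw -0.001 n 4 t 23.88
[[[-0.0, 0.0, 0.019], 0.0], [[-0.0, 0.0, 0.019], 0.0], [[-0.0, 0.0, 0.019], 0.0], [[-0.0, 0.0, 0.019], 0.0]]
```

View pics/w26.png

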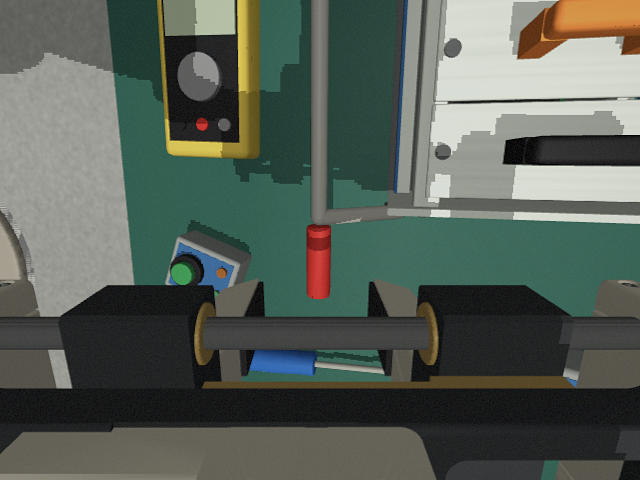

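carry_out:
  targets:
    - [[0,0,0.02],0]
    - [[0,0,0.02],0]
    - [[0,0,0.02],0]
    - [[0,0,0.015],0]
    - [[0,0,0],0]

```text
time: 24.55
tool_pos: [0.4636, 0.0738, 0.0577]
tool_rot: [-2.953, -0.027, 1.602]
contact_force: [-0.3, -0.4, -0.8]
opening: 0.0505
```

```bash
python3 -c "
from h import *
s=monitor.observe();z=Ro.from_euler('xyz',s['tool_rot']).apply([0,0,1]);print(s['contact_force'])
plane(np.array([.4746,.072,.105])+.013*z,1.6,step=.025)
snap('wrist','w27.png')"
```

```text
[-0.28139484 -0.39389064 -0.768818  ]
end now [0.4712 0.073  0.097 ] toolz [-0.188  0.02  -0.982]
from [0.4636 0.0738 0.0577] [-2.953 -0.027  1.602] d [ 0.001  -0.0007 -0.0048] dyaw -0.002 n 1 t 24.55
[[[-0.0009, 0.0018, 0.0045], 0.002]]
```

View pics/w27.png

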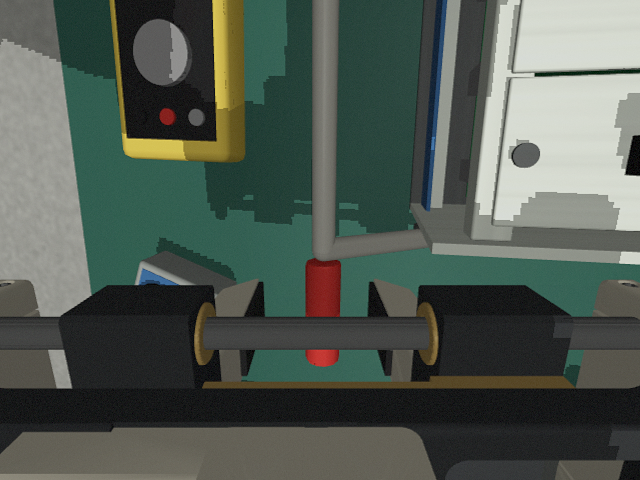

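carry_out:
  targets:
    - [[-0.001,0.002,0.005],0]
    - [[0,0,0],0]
    - [[0,0,0],0]
    - [[0,0,0.001],0]
    - [[0,0,0.001],0]
  fingers: 1.0
  grip_force: 12

```text
time: 25.22
tool_pos: [0.4664, 0.0728, 0.0538]
tool_rot: [-2.958, -0.026, 1.602]
contact_force: [-1.4, -0.3, 12.8]
opening: 0.0155
```

```bash
python3 -c "
from h import *
s=monitor.observe();print(s['contact_force'],s['opening'])
for d in ([.0106,0,.0113],[.013,0,.0082],[.0147,0,.0049],[.0155,0,.001],[.0152,0,-.0028]): rel(d,n=1)"
```

```text
[-1.36488166 -0.32178844 12.83235646] 0.01551860745101344
from [0.4664 0.0728 0.0538] [-2.958 -0.026  1.602] d [0.0106 0.     0.0113] dyaw 0.0 n 1 t 25.23
[[[-0.0, 0.0084, -0.013], -0.0]]
from [0.4664 0.0728 0.0538] [-2.958 -0.026  1.602] d [0.013  0.     0.0082] dyaw 0.0 n 1 t 25.23
[[[-0.0002, 0.0113, -0.0104], -0.0]]
from [0.4664 0.0728 0.0538] [-2.958 -0.026  1.602] d [0.0147 0.     0.0049] dyaw 0.0 n 1 t 25.23
[[[-0.0003, 0.0136, -0.0075], -0.0]]
from [0.4664 0.0728 0.0538] [-2.958 -0.026  1.602] d [0.0155 0.     0.001 ] dyaw 0.0 n 1 t 25.23
[[[-0.0005, 0.015, -0.0038], -0.0]]
from [0.4664 0.0728 0.0538] [-2.958 -0.026  1.602] d [ 0.0152  0.     -0.0028] dyaw 0.0 n 1 t 25.23
[[[-0.0005, 0.0154, -0.0], -0.0]]
```

carry_out:
  targets:
    - [[0,0.004,-0.0065],0]
    - [[0,0.005,-0.0065],0]
    - [[0,0.0057,-0.0052],0]
    - [[0,0.0057,-0.0052],0]

```text
time: 25.72
tool_pos: [0.4827, 0.0734, 0.0727]
tool_rot: [-2.937, -0.027, 1.602]
contact_force: [-6.6, -0.3, 0.2]
opening: 0.0153
```

```bash
python3 -c "
from h import *
s=monitor.observe();print(s['contact_force'],s['opening'])
rel([0,0,0],n=1)
for d in ([.0147,0,.0049],[.0155,0,.001],[.0152,0,-.0028]): rel(d,n=1)
snap('wrist','w28.png');snap('scene','s15.png')
a=cv2.imread('pics/s15.png');cv2.imwrite('pics/c30.png',cv2.resize(a[150:330,280:480],None,fx=3,fy=3,interpolation=cv2.INTER_CUBIC))"
```

```text
[-6.6082485  -0.32389233  0.18312932] 0.015254376178429433
from [0.4827 0.0734 0.0727] [-2.937 -0.027  1.602] d [0. 0. 0.] dyaw 0.0 n 1 t 25.73
[[[0.0, 0.0, 0.0], -0.0]]
from [0.4827 0.0734 0.0727] [-2.937 -0.027  1.602] d [0.0147 0.     0.0049] dyaw 0.0 n 1 t 25.73
[[[-0.0003, 0.0134, -0.0078], -0.0]]
from [0.4827 0.0734 0.0727] [-2.937 -0.027  1.602] d [0.0155 0.     0.001 ] dyaw 0.0 n 1 t 25.73
[[[-0.0005, 0.015, -0.0041], -0.0]]
from [0.4827 0.0734 0.0727] [-2.937 -0.027  1.602] d [ 0.0152  0.     -0.0028] dyaw 0.0 n 1 t 25.73
[[[-0.0006, 0.0154, -0.0004], -0.0]]
```

View pics/w28.png

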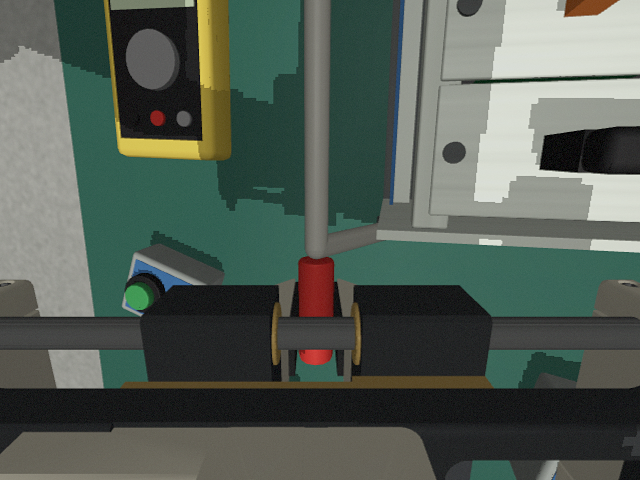

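View pics/c30.png

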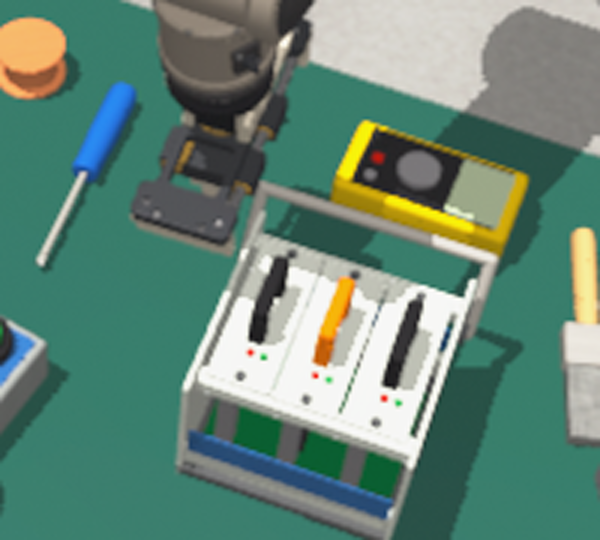

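carry_out:
  targets:
    - [[0,0.0085,-0.006],0]
    - [[0,0.009,-0.005],0]
    - [[0,0.009,-0.004],0]
    - [[0,0.009,-0.003],0]

```text
time: 26.32
tool_pos: [0.5156, 0.0744, 0.0868]
tool_rot: [-2.922, -0.027, 1.603]
contact_force: [-4.8, -1.2, 1.3]
opening: 0.0155
```

```bash
python3 -c "
from h import *
s=monitor.observe();print(s['contact_force'],s['opening'],s['tool_pos']-np.array([.4664,.0728,.0538]))
z=Ro.from_euler('xyz',s['tool_rot']).apply([0,0,1]);S=s['tool_pos']-.053*z;r=S[[0,2]]-[.5246,.07];print(S,np.hypot(*r),.309-np.arctan2(*r))
for d in ([.0155,0,.001],[.0152,0,-.0028]): rel(d,n=1)"
```

```text
[-4.81293674 -1.16817495  1.29607575] 0.015547584719719643 [0.04915056 0.00161167 0.03304529]
[0.52715905 0.07337663 0.13854802] 0.0685957685777765 0.27168510604701784
from [0.5156 0.0744 0.0868] [-2.922 -0.027  1.603] d [0.0155 0.     0.001 ] dyaw 0.0 n 1 t 26.32
[[[-0.0005, 0.0149, -0.0044], -0.0]]
from [0.5156 0.0744 0.0868] [-2.922 -0.027  1.603] d [ 0.0152  0.     -0.0028] dyaw 0.0 n 1 t 26.32
[[[-0.0006, 0.0154, -0.0006], -0.0]]
```

carry_out:
  targets:
    - [[0,0.009,0],0]
    - [[0,0.008,0],0]
    - [[0,0.004,0],0]

```text
time: 26.7
tool_pos: [0.5356, 0.075, 0.0846]
tool_rot: [-2.918, -0.027, 1.603]
contact_force: [-12.6, -1.2, 6.9]
opening: 0.0158
```

```bash
python3 -c "
from h import *
s=monitor.observe();print(s['contact_force'],s['opening'])
z=Ro.from_euler('xyz',s['tool_rot']).apply([0,0,1]);S=s['tool_pos']-.053*z;r=S[[0,2]]-[.5246,.07];print(S,np.hypot(*r),.309-np.arctan2(*r))
snap('wrist','w29.png')"
```

```text
[-12.58450296  -1.1803451    6.87161271] 0.015787942941335183
[0.54739973 0.07397315 0.13623718] 0.07005135345826453 -0.022510528358746285
```

View pics/w29.png

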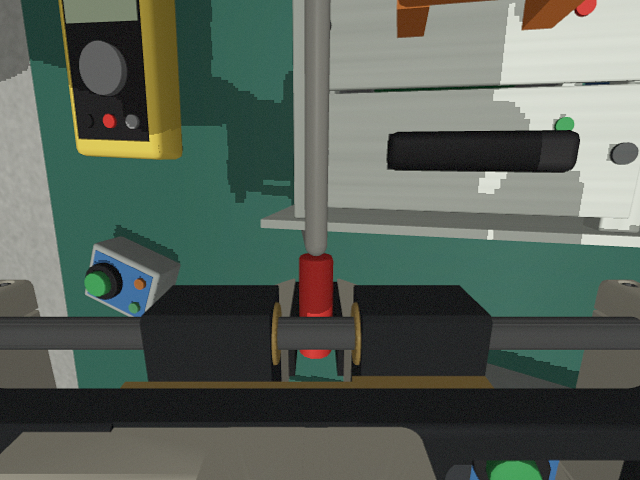

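carry_out:
  targets:
    - [[0,0.004,0.001],0]

```text
time: 26.88
tool_pos: [0.5354, 0.0749, 0.0843]
tool_rot: [-2.908, -0.026, 1.603]
contact_force: [-19.8, -1.4, 22.7]
opening: 0.0159
```

carry_out:
  targets:
    - [[0,0,0],0]
    - [[0,0,0],0]
    - [[0,0,0],0]
  fingers: 0.55

```text
time: 27.25
tool_pos: [0.537, 0.075, 0.0847]
tool_rot: [-2.912, -0.026, 1.603]
contact_force: [-0.4, -0.1, -0.5]
opening: 0.0398
```

carry_out:
  targets:
    - [[0,0,-0.02],0]
    - [[0,0,-0.04],0]
    - [[0,0,-0.05],0]
    - [[0,0,0],0]

```text
time: 27.75
tool_pos: [0.5639, 0.0729, 0.1936]
tool_rot: [-2.913, -0.027, 1.603]
contact_force: [-0.8, 0.4, -0.7]
opening: 0.0413
```

```bash
python3 -c "
from h import *
s=monitor.observe();print(s['contact_force'],s['opening'])
snap('wrist','w30.png');snap('scene','s16.png')
a=cv2.imread('pics/s16.png');cv2.imwrite('pics/c31.png',cv2.resize(a[200:330,320:460],None,fx=4.3,fy=4.3,interpolation=cv2.INTER_CUBIC))"
```

```text
[-0.80223742  0.44964212 -0.71333491] 0.04129024906242646
```

View pics/w30.png

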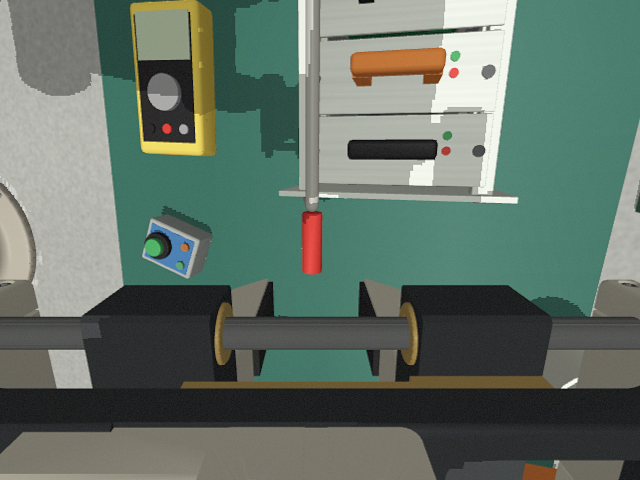

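View pics/c31.png

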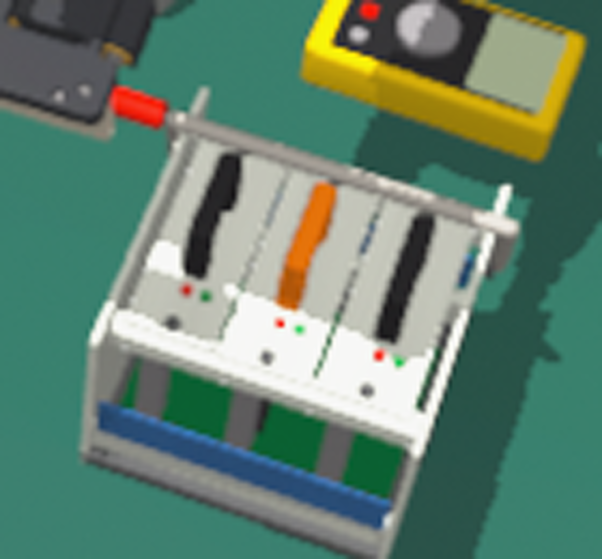

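```bash
python3 -c "
from h import *
c=cam('wrist');print(onz(c,312.5,243,.1295))
im=lambda f:cv2.cvtColor(cv2.imread('pics/'+f)[180:260,320:400],cv2.COLOR_BGR2HSV)
for f in('scene0.png','s16.png'):
  h=im(f);m=((h[...,0]<6)|(h[...,0]>174))&(h[...,1]>200)&(h[...,2]>100);y,x=np.nonzero(m);print(f,len(x),x.max()+320,y.max()+180,y[x>35].mean()+180,x[x>35].mean()+320)
snap('top','t4.png')
c=cam('top');t=cv2.imread('pics/t4.png');h=cv2.cvtColor(t,cv2.COLOR_BGR2HSV)
m=cv2.inRange(h,(55,120,80),(75,255,255));m[:155]=0;m[215:]=0;m[:,:330]=0;m[:,375:]=0
y,x=np.nonzero(m);print('btn top',len(x),onz(c,x.mean(),y.mean(),.056) if len(x) else None)
s=cam('scene');h=cv2.cvtColor(cv2.imread('pics/s16.png'),cv2.COLOR_BGR2HSV)
m=cv2.inRange(h,(55,120,80),(75,255,255));m[:245]=0;m[280:]=0;m[:,:255]=0;m[:,295:]=0
y2,x2=np.nonzero(m);print(len(x2),x2.mean(),y2.mean())
m0=cv2.inRange(cv2.cvtColor(cv2.imread('pics/top0.png'),cv2.COLOR_BGR2HSV),(55,120,80),(75,255,255));m0[:175]=0;m0[205:]=0;m0[:,:338]=0;m0[:,370:]=0;y,x=np.nonzero(m0);print(len(x),x.mean(),y.mean(),onz(c,x.mean(),y.mean(),.058),two(c,(x.mean(),y.mean()),s,(x2.mean(),y2.mean())))
"
```

```text
[0.54337366 0.07521185 0.1295    ]
scene0.png 122 358 228 225.0 356.7857142857143
s16.png 71 358 228 225.66666666666666 356.5833333333333
btn top 181 [ 0.67764178 -0.05934165  0.056     ]
166 271.8614457831325 261.7831325301205
163 351.92024539877303 189.91411042944785 [ 0.6735666  -0.05719185  0.058     ] (array([ 0.67257154, -0.05772606,  0.06422476]), np.float64(0.0016175433918301143))
```

```bash
python3 -c "
from h import *
plane((.62,-.0575,.25),0.05)"
```

```text
end now [0.5701 0.0723 0.228 ] toolz [-0.237  0.019 -0.971]
from [0.5606 0.073  0.1891] [-2.903 -0.027  1.603] d [ 0.0499 -0.1298  0.022 ] dyaw -1.553 n 10 t 27.9
[[[-0.013, 0.004, -0.004], 0.155], [[-0.012, 0.006, -0.004], 0.155], [[-0.011, 0.008, -0.004], 0.155], [[-0.01, 0.009, -0.005], 0.155], [[-0.008, 0.01, -0.005], 0.155], [[-0.006, 0.012, -0.005], 0.155], [[-0.004, 0.012, -0.005], 0.155], [[-0.002, 0.013, -0.005], 0.155], [[0.0, 0.013, -0.005], 0.155], [[0.002, 0.013, -0.005], 0.155]]
```

carry_out:
  targets:
    - [[-0.013,0.004,-0.006],0.155]
    - [[-0.012,0.006,-0.006],0.155]
    - [[-0.011,0.008,-0.005],0.155]
    - [[-0.01,0.009,-0.005],0.155]
    - [[-0.008,0.01,-0.005],0.155]
    - [[-0.006,0.012,-0.005],0.155]
    - [[-0.004,0.012,-0.005],0.155]
    - [[-0.002,0.013,-0.005],0.155]
    - [[0.0,0.013,-0.005],0.155]
    - [[0.002,0.013,-0.005],0.155]
  fingers: 1.0

```text
time: 29.15
tool_pos: [0.6075, -0.0546, 0.2102]
tool_rot: [-3.116, 0.271, 0.012]
contact_force: [0.1, 0.7, -0.1]
opening: 0.0008
```

```bash
python3 -c "
from h import *
plane((.665,-.0575,.12),0.05)
snap('wrist','w31.png');c=cam('wrist');print(proj(c,(.673,-.0575,.062)))"
```

```text
end now [ 0.6182 -0.0555  0.2487] toolz [-0.268  0.022 -0.963]
from [ 0.6075 -0.0546  0.2102] [-3.116  0.271  0.012] d [ 0.0468 -0.002  -0.1287] dyaw 0.038 n 3 t 29.15
[[[0.026, 0.002, 0.037], -0.013], [[0.026, 0.002, 0.037], -0.013], [[0.026, 0.002, 0.037], -0.013]]
[320.71218328 109.27137236]
```

View pics/w31.png

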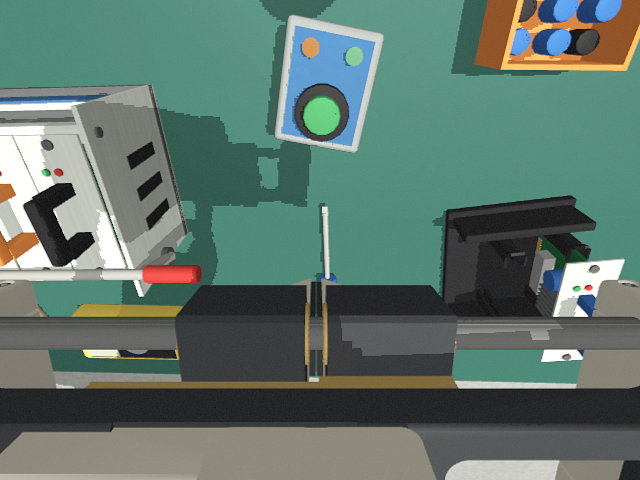

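```bash
python3 -c "
from h import *
c=cam('wrist');print(onz(c,322,116,.060))
plane((.668,-.0575,.10),0.03,n=4)"
```

```text
[ 0.66709451 -0.05863243  0.06      ]
end now [ 0.6187 -0.0574  0.2487] toolz [-0.267  0.022 -0.963]
from [ 0.608  -0.0565  0.2102] [-3.119  0.271  0.004] d [ 4.930e-02 -1.000e-04 -1.487e-01] dyaw 0.026 n 4 t 29.2
[[[0.022, 0.001, 0.033], -0.007], [[0.022, 0.001, 0.033], -0.007], [[0.022, 0.001, 0.033], -0.007], [[0.022, 0.001, 0.033], -0.007]]
```

carry_out:
  targets:
    - [[0.022,0.001,0.033],-0.007]
    - [[0.022,0.001,0.033],-0.007]
    - [[0.022,0.001,0.033],-0.007]
    - [[0.022,0.001,0.033],-0.005]
    - [[0,0,0],0]

```text
time: 29.82
tool_pos: [0.6549, -0.0546, 0.0491]
tool_rot: [-3.106, 0.279, 0.044]
contact_force: [-0.9, -1.2, 0.9]
opening: 0.0007
```

```bash
python3 -c "
from h import *
plane((.668,-.0575,.065),0.03,n=1)
rel([0,0,-.01],n=1);print(monitor.observe()['contact_force'])
snap('wrist','w32.png');snap('scene','s17.png')
a=cv2.imread('pics/s17.png');cv2.imwrite('pics/c32.png',cv2.resize(a[190:320,200:340],None,fx=4.3,fy=4.3,interpolation=cv2.INTER_CUBIC))"
```

```text
end now [ 0.6659 -0.0556  0.0875] toolz [-0.276  0.024 -0.961]
from [ 0.6549 -0.0546  0.0491] [-3.106  0.279  0.044] d [ 0.0021 -0.0019 -0.0225] dyaw -0.014 n 1 t 29.82
[[[0.0081, 0.0028, 0.021], 0.014]]
from [ 0.6549 -0.0546  0.0491] [-3.106  0.279  0.044] d [ 0.    0.   -0.01] dyaw 0.0 n 1 t 29.82
[[[0.0028, 0.0003, 0.0096], -0.0]]
[-0.86790325 -1.20675729  0.91871398]
```

View pics/c32.png

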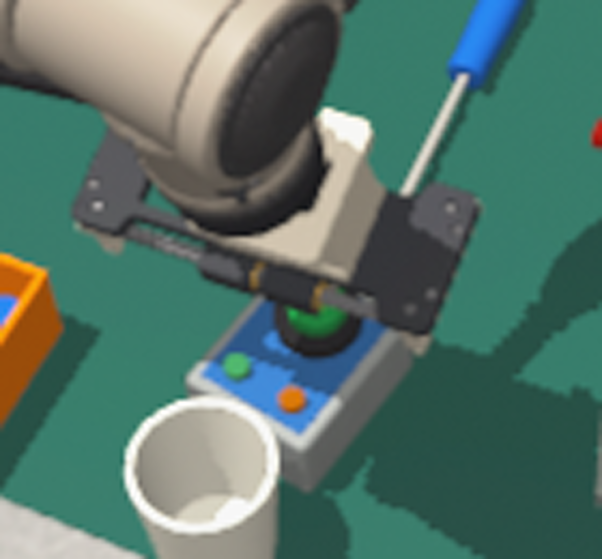

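View pics/w32.png

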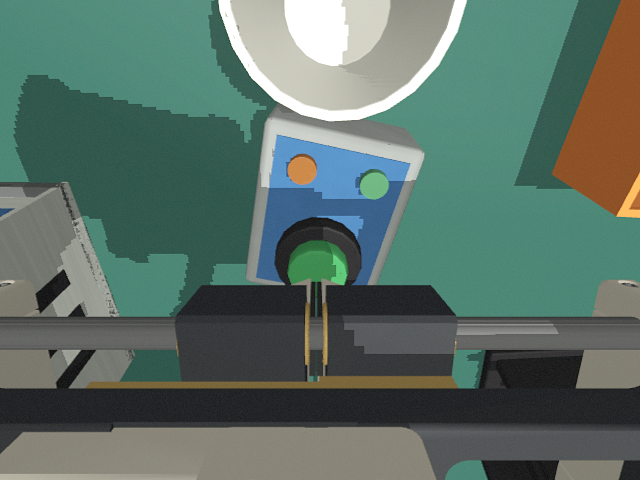

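carry_out:
  targets:
    - [[0.004,0.002,0.008],0]
    - [[0.0025,0,0.008],0]

```text
time: 30.18
tool_pos: [0.6607, -0.0571, 0.04]
tool_rot: [-3.109, 0.265, 0.043]
contact_force: [0.4, -0.4, 0.2]
opening: 0.0005
```

carry_out:
  targets:
    - [[0.0015,0,0.005],0]

```text
time: 30.3
tool_pos: [0.661, -0.057, 0.0352]
tool_rot: [-3.109, 0.264, 0.043]
contact_force: [-1.0, 0.2, 1.9]
opening: 0.0004
```

carry_out:
  targets:
    - [[0.0015,0,0.005],0]

```text
time: 30.42
tool_pos: [0.6611, -0.0569, 0.0307]
tool_rot: [-3.11, 0.264, 0.042]
contact_force: [-1.8, -0.5, 4.8]
opening: 0.0006
```

carry_out:
  targets:
    - [[0.0015,0,0.005],0]

```text
time: 30.55
tool_pos: [0.6614, -0.057, 0.0292]
tool_rot: [-3.111, 0.262, 0.042]
contact_force: [-8.6, 1.4, 31.8]
opening: 0.0004
```

carry_out:
  targets:
    - [[0.001,0,0.004],0]
    - [[0,0,0.002],0]

```text
time: 30.8
tool_pos: [0.6613, -0.0571, 0.0303]
tool_rot: [-3.112, 0.259, 0.042]
contact_force: [-1.4, 0.5, 6.1]
opening: 0.0002
```

```bash
python3 -c "
from h import *
snap('scene','s18.png');snap('wrist','w33.png')
a=cv2.imread('pics/s18.png');cv2.imwrite('pics/c33.png',cv2.resize(a[190:320,200:340],None,fx=4.3,fy=4.3,interpolation=cv2.INTER_CUBIC))
s=monitor.observe();print(s['tool_pos'],s['contact_force'])"
```

```text
[ 0.66125031 -0.05707224  0.029958  ] [-4.15575113 -0.06928235 12.21804334]
```

View pics/c33.png

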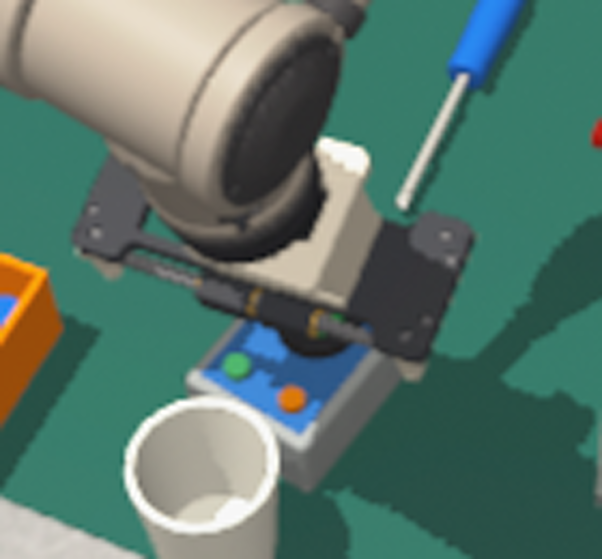

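View pics/w33.png

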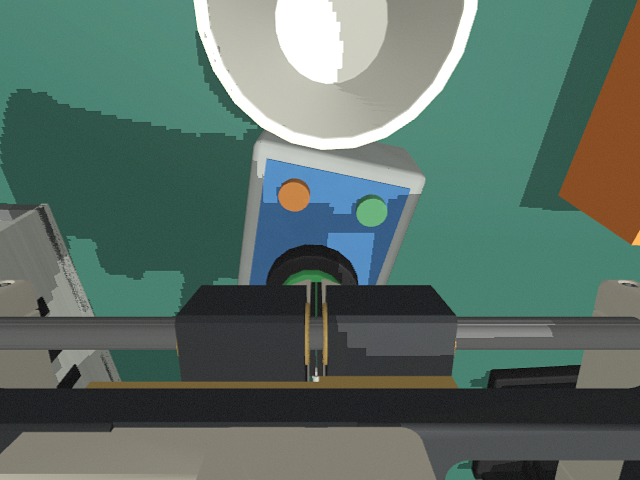

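carry_out:
  targets:
    - [[-0.003,0,-0.015],0]
    - [[-0.006,0,-0.03],0]
    - [[-0.008,0,-0.04],0]
    - [[-0.02,0,-0.05],0]
    - [[-0.02,0,-0.04],0]
    - [[0,0,0],0]
    - [[0,0,0],0]

```text
time: 31.78
tool_pos: [0.6516, -0.0628, 0.2208]
tool_rot: [-3.112, 0.256, 0.042]
contact_force: [0.1, -0.5, -0.1]
opening: 0.0007
```

```bash
python3 -c "
from h import *
snap('scene','s19.png');snap('wrist','w34.png')
s=monitor.observe();print(s['tool_pos'],s['contact_force'],s['qvel'].round(3),s['time'])"
```

```text
[ 0.65162477 -0.06280576  0.22065067] [0.04010419 0.6938366  0.14010587] [-0.001  0.011  0.008  0.001  0.     0.001] 31.875
```

View pics/s19.png

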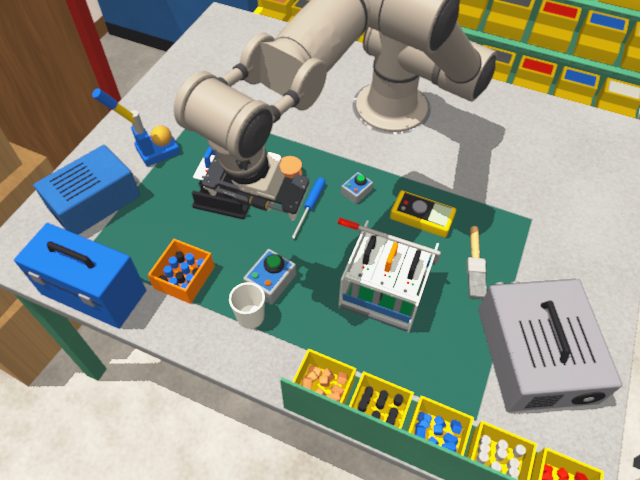

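View pics/w34.png

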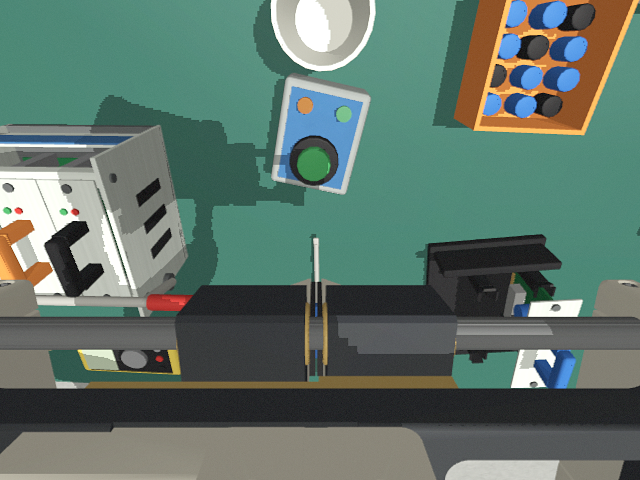

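```bash
python3 -c "
from h import *
print(order.hand_in())"
```

```text
the job is handed in; nothing more can be done
None
```

The job is handed in at about 32 s of the 72 s. I opened the bail, moved the orange-handled module from the stand to the middle slot and released it. Then I swung the bail back to its stop and pressed the green button on the larger start box to its hard stop. `hand_in` gives no verdict, so what follows is my own last checks.

**Checks at the end**
- **Module:** its panel lies level with its neighbours on the rails, with narrow gaps on both sides, and was seated with an upward reaction of about 11 N before I let go.
- **Bail:** the grip is at x = 0.5434 m, against 0.5436 m when first seen closed.
- **Button:** the force rose like a spring to about 5 N and then jumped to 32 N, which I take as the hard stop. I then lifted clear, and the button looks raised again.
- **Bench:** the other modules and the rest of the bench look unmoved, and the arm touches nothing.

**What went wrong or disagreed**
- **Finger length:** the wrist and scene pictures put the real finger ends about 40 mm behind the reported TCP. My first tries at the bail passed over its grip because of this, and I corrected for it afterwards.
- **Tool tilt:** it drifted to about 0.27 rad by the end, from contact and repeated small moves, and could not be commanded back. The panel stayed level to within about 0.01 rad in the last picture before it went in.
- **Contact force:** pushing the bail closed with the finger jammed and put about 65 N on the wrist. That is under the 120 N wrist limit. I believe only the fingers were in contact, so the 40 N limit on the arm and gripper body should not apply, but I could not confirm that. I backed off, gripped the bail and closed it along its arc.

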